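# Make up the tea tray and the cook's tray

## Task

Make up two kits on the shelf: in the small two-compartment tray put the tall tumbler and the small tin; in the large three-compartment tray put the short tumbler and the large tin in the two square-ish compartments, and the wooden spatula lying flat, handle upward as it lies now, in the long trough, pointing either way. Give each thing a compartment to itself (which of the two does not matter) with tumblers and tins standing upright, and everything resting flat on the tray's floor, clear of the walls' tops. Set things down gently rather than dropping them or knocking them over, and leave the trays, the teapot and the colander where they are.

Things in the scene. Friction and masses are not known exactly. Their poses are not given: they have to be found in the camera images.
- small_tray: Small brown wooden tray, 195 x 94 mm, loose, 0.9 kg. x along its length, z up, origin at the centre of its underside. Floor 5 mm thick; rim and inner walls 5 mm thick, tops 12 mm above the underside. One wall across the middle makes two equal compartments, each 90 (x) x 84 (y) mm inside, centred at x = -47.5 and +47.5 mm, y = 0.
- large_tray: Large brown wooden tray, 195 x 161 mm, loose, 0.9 kg. x along its length, z up, origin at the centre of its underside. Floor 5 mm thick; rim and inner walls 5 mm thick, tops 12 mm above the underside. Two equal compartments, 90 (x) x 84 (y) mm inside, centred at x = -47.5 and +47.5 mm, y = -33.5 mm; one long trough, 185 (x) x 62 (y) mm inside, centred at x = 0, y = +44.5 mm.
- tall_tumbler: The taller of two open steel tumblers: 100 mm high, 54 mm across at the foot, 56 mm at the rim, standing mouth up, wall 2.5 mm, about 90 g. Origin at the centre of its underside, z up.
- short_tumbler: The shorter of two open steel tumblers: 62 mm high, 54 mm across at the foot, 56 mm at the rim, standing mouth up, wall 2.5 mm, about 70 g. Origin at the centre of its underside, z up.
- large_tin: The larger of two closed round aluminium tins with clip-on lid: 64 mm across, 58 mm high, about 150 g. Straight sides; the thin wire clips on its edge have no effect on the grasp. Origin at the centre of its underside, z up.
- small_tin: The smaller of two closed round aluminium tins with clip-on lid: 48 mm across, 38 mm high, about 80 g. Straight sides; the thin wire clips on its edge have no effect on the grasp. Origin at the centre of its underside, z up.
- spatula: Short wooden spatula lying flat, 168 mm long, about 60 g. Origin at mid-length on its underside; x runs along it towards the blade, z up. Square handle from x = -84 to +20 mm, 20 mm wide and 24 mm high; flat blade from x = +20 to +84 mm, 44 mm wide, 6 mm thick. Balances at x = -11 mm: grip there across y; fingertips 9 mm above its underside clear the tray's walls.
- teapot: Bystander: white enamel teapot, body 148 mm across, 138 mm high, spout to +y and blue handle to -y (222 mm over both). Origin at the centre of its underside. Loose; leave it alone.
- colander: Bystander: blue plastic colander, 196 mm across the rim, 246 mm over its two handles (along y), 88 mm high. Origin at the centre of its underside. Loose; leave it alone.

How it is judged:
By the outcome, as a careful person would: the job done as asked, in the order asked, and still so for the second after the job is handed in, with the robot touching nothing.
It also fails if it takes over 128 s, if anything falls off the work surface, if the arm or the gripper's body presses on something with over 40 N, if the wrist force passes 120 N, or if a joint passes its speed limit or range.

## Robot

A 7-joint arm with a two-finger parallel gripper is mounted at the origin on the work surface. World frame = base frame: x ahead of the robot, y to its left, z up, the work surface at z = 0. Lengths are in mm, angles in rad, forces in N, time in s.
With the tool pointing down it reaches from about 425 to 875 mm from the base axis. Payload 4.7 kg.
Tool frame: the origin (TCP) lies between the finger pads; the fingertips stand 19 mm ahead of it and the grasp point (between the pads) is the TCP; z points along the fingers, y is the line along which they close (so a half turn about z gives the same grasp; the last joint's range is limited). The gripper opens to 85 mm and grips with 20 to 120 N. Pads are 22 mm wide; open, the fingers measure 114 mm over their backs; the gripper's body (76 mm by 85 mm) begins 54 mm behind the grasp point. The pads swing forward as they close: fully open they stand 13 mm farther back than shut.
Start: joints at [-1.334, 0.321, -0.07, 1.45, 0.023, 1.371, -0.057], TCP at [143.65, 633.946, 250.349] pointing down, gripper open.
Joint ranges: [-2.86, 2.86], [-0.3, 2.09], [-1.38, 1.24], [0.06, 2.45], [-1.56, 4.7], [0.09, 2.05], [-2.69, 2.69]. Speed limits (rad/s): [2.57, 2.57, 3.14, 3.14, 3.14, 3.14, 3.14].

## Interface

Orientations are given as a unit quaternion [x, y, z, w].
In Python, from workcell import * gives the robot as it stands.
- The arm moves only by the tool move_arm, never from a script. Its argument "rows" is a list of rows, each a list of 2 entries, a list of its own where there are three numbers: the shift along the tool's x, y, z normalised to -1 to 1, where 1 is 10 cm, then the turn, a rotation vector about the tool's x, y, z normalised to -1 to 1, where 1 is pi/4 rad. A call has 1 to 12 rows; each row is the pose to reach, as a shift and turn from the pose commanded when the call began, along the tool's axes at that moment; what a row does not reach only later rows make up. A row lasts 1/12 s, in which the tool goes at most 41.7 mm and 7.16 degrees, less where a joint would pass 70% of its speed; a pose out of reach is approached as far as the arm can. A call with a number of a shift or a turn outside -1 to 1 is refused whole. A call with a gripper value outside its range is refused whole. "claw" is the opening, from -1 (shut) to 1 (fully open), set as the call begins (left out, the last holds). The fingers move at their own pace and stop on an object; "force" is the grip in N (left out, the last holds). Time passes only in rows, so rows that repeat a pose let the fingers close. It gives the time, the measured TCP pose, the force, the opening and the grip force at its end, in the units of the state.
- sense(): the state, without advancing time (a new reading comes with each control period).
- camera(name): name is "scene" or "top" or "wrist"; returns the picture (384x512x3 uint8, red, green, blue); there is no depth.
- camera_params(name): a dict with "fx", "fy", "cx", "cy" (pixels), "R" (3x3) and "t" (3): a world point X has camera coordinates R X + t; the wrist camera has in their place "tool_from_camera" (4x4, takes a point from camera to tool coordinates, whose origin is the TCP and whose axes are the flange's). Camera axes: x right, y down, z forward; pixel columns grow to the right and rows downward; lengths in mm; the calibration is good to about 2 mm. A picture is of the moment at which its call begins: read the wrist's pose just before it. camera_params takes no time and is no camera call.
- close_job(): hands the job in; it is judged then, once.
The state is a dict: "clock": time; "qpos": joint angles; "joint_vel": joint speeds; "joint_efforts": joint torques, N m; "tcp_pos": TCP position; "orientation": TCP orientation; "contact_force": force on the tool from outside, world axes, zero at the start; "moment": the same for the moment, N m; "opening": opening from 0.0 (shut) to 1.0 (fully open); "gripper_force": force on a finger pad.
Only numpy, scipy, OpenCV 4.12 (cv2) and the standard library are available. Lean on these libraries where they do the work, as an engineer would, in place of code of your own. Each camera call takes 0.05 s, during which the arm holds its last target. There are 200 camera calls.

## Working session

There is one attempt and no reset: what is moved stays moved. The work goes in short steps, Python scripts to look and compute and a tool call to move; the robot and the scene stay as the last step left them, time stands still between calls to the robot, and variables do not carry over. Pictures are saved under pics/ and viewed, at most 14 in all, crops included, and the job is handed in when it is done.

Besides the shell and the picture viewer there is one more tool, called after "Request:" by a JSON object that holds its "name" and its "arguments", one argument or row to a line. move_arm: Moves the arm, as the interface text tells. Scaled input: -1 to 1 covers 10 cm each way for a shift and pi/4 rad each way for a turn. Its arguments: {"type":"object","properties":{"rows":{"type":"array"},"claw":{"type":"number"},"force":{"type":"number"}},"required":["rows"]}

```bash
mkdir -p pics; ls
python3 - <<'E'
from workcell import *
import cv2,numpy as np
s=sense();print(s)
for n in("scene","top","wrist"):
    im=camera(n);cv2.imwrite(f"pics/{n}0.png",im[:,:,::-1]);
    p=camera_params(n);print(n,{k:np.round(v,4).tolist() for k,v in p.items()})
a=[cv2.imread(f"pics/{n}0.png") for n in("scene","top")]
E
```

```text
pics
{'clock': 0.0, 'qpos': array([-1.33390214,  0.32184782, -0.07009502,  1.45168048,  0.02259312,
        1.37080678, -0.0569302 ]), 'joint_vel': array([-1.46339212e-03, -8.84237038e-04, -2.08415286e-04,  6.36379219e-06,
       -4.35935358e-04, -1.13818422e-03, -2.53045423e-04]), 'joint_efforts': array([-6.77433695e-05, -4.93580389e+01, -3.82501641e-01, -3.14338088e+01,
        1.27311662e-02,  1.14028738e-02, -2.21704886e-05]), 'tcp_pos': array([143.54700793, 633.43063206, 249.20467938]), 'orientation': array([ 1.11162376e-01,  9.93801776e-01, -9.75496023e-04, -6.42994190e-05]), 'contact_force': array([ 5.42335781e-01, -1.78406894e-04,  5.04115263e-01]), 'moment': array([0.00208225, 0.00018408, 0.03642656]), 'gripper_force': 0.0, 'opening': 1.0053961893920758}
scene {'fx': 392.2093, 'fy': 392.2093, 'cx': 256.529, 'cy': 193.3198, 'R': [[-0.8109, 0.5851, 0.0043], [0.381, 0.5335, -0.7551], [-0.4441, -0.6107, -0.6556]], 't': [481.1956, -193.5132, 1093.8737]}
top {'fx': 478.7629, 'fy': 478.7629, 'cx': 256.38, 'cy': 191.2574, 'R': [[-0.0272, -0.9996, -0.007], [-0.9938, 0.0278, -0.1078], [0.1079, 0.004, -0.9942]], 't': [10.1051, 597.6748, 966.968]}
wrist {'fx': 341.4825, 'fy': 341.4825, 'cx': 250.6913, 'cy': 194.9384, 'tool_from_camera': [[0.0014, -0.9652, -0.2616, 65.5734], [1.0, 0.0014, 0.0001, 0.6528], [0.0003, -0.2616, 0.9652, -123.2435], [0.0, 0.0, 0.0, 1.0]]}
```

View pics/scene0.png

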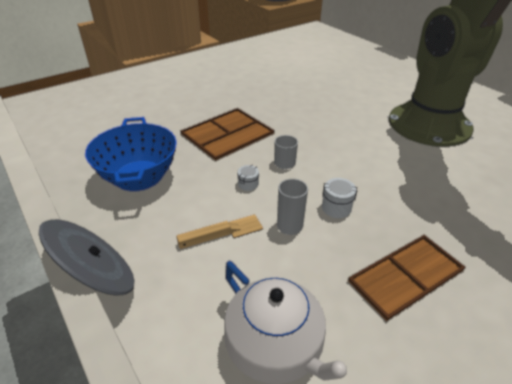

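View pics/top0.png

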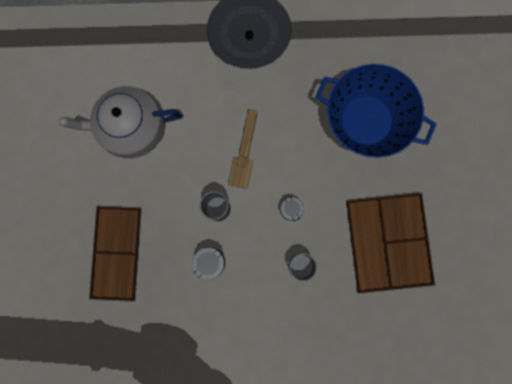

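View pics/wrist0.png

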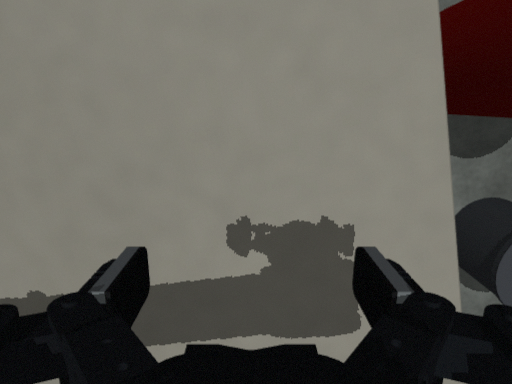

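The three pictures show everything in view. In the top image, the small tray is at (116,253) and the large tray at (390,243), with its trough on the left side. The tall tumbler is near (215,205), the short tumbler (301,265), the large tin (208,263), the small tin (291,209) and the spatula (245,150) with its blade pointing down. The wrist camera sees only bare table and its own fingers, at the bottom of the picture.

```bash
cat > h.py <<'E'
import numpy as np, cv2
from scipy.spatial.transform import Rotation as Rn
from workcell import *
def fixed(n):
    p=camera_params(n); R=np.array(p["R"]);t=np.array(p["t"])
    return p,R.T,-R.T@t
def wristcam(s):
    p=camera_params("wrist");T=np.array(p["tool_from_camera"]);Q=Rn.from_quat(s["orientation"]).as_matrix()
    return p,Q@T[:3,:3],Q@T[:3,3]+np.array(s["tcp_pos"])
def ray(c,uv):
    p,R,o=c; d=R@np.array([(uv[0]-p["cx"])/p["fx"],(uv[1]-p["cy"])/p["fy"],1.]);return o,d/np.linalg.norm(d)
def plane(c,uv,z):
    o,d=ray(c,uv);return o+d*(z-o[2])/d[2]
def tri(obs):  # list of (cam,uv): least-squares point, residual mm
    A=np.zeros((3,3));b=np.zeros(3);L=[]
    for c,uv in obs:
        o,d=ray(c,uv);P=np.eye(3)-np.outer(d,d);A+=P;b+=P@o;L.append((o,P))
    X=np.linalg.solve(A,b);return X,max(np.linalg.norm(P@(X-o)) for o,P in L)
def proj(c,X):
    p,R,o=c;q=R.T@(np.array(X)-o);return np.array([p["fx"]*q[0]/q[2]+p["cx"],p["fy"]*q[1]/q[2]+p["cy"]])
def brown(im): # wood, RGB in
    h=cv2.cvtColor(im,cv2.COLOR_RGB2HSV);return cv2.inRange(h,(3,90,25),(22,255,255))
def blobs(m,a=60):
    c,_=cv2.findContours(m,cv2.RETR_EXTERNAL,cv2.CHAIN_APPROX_NONE);return [x for x in c if cv2.contourArea(x)>a]
E
python3 - <<'E'
from h import *
np.set_printoptions(precision=1,suppress=True)
for n in("top","scene"):
    im=cv2.imread(f"pics/{n}0.png")[:,:,::-1].copy();c=fixed(n)
    for b in blobs(brown(im)):
        q=cv2.approxPolyDP(cv2.convexHull(b),4,True)[:,0]
        print(n,cv2.contourArea(b),q.tolist(), [plane(c,v,12)[:2].round(0).tolist() for v in q])
im=cv2.imread("pics/top0.png");cv2.imwrite("pics/topc.png",cv2.resize(im[90:310,80:450],None,fx=2.1,fy=2.1,interpolation=cv2.INTER_CUBIC))
im=cv2.imread("pics/scene0.png");cv2.imwrite("pics/scenec.png",cv2.resize(im[95:325,165:475],None,fx=2.5,fy=2.5,interpolation=cv2.INTER_CUBIC))
E
```

```text
top 3829.0 [[98, 207], [139, 209], [133, 299], [90, 297]] [[576.0, 331.0], [569.0, 244.0], [381.0, 257.0], [388.0, 347.0]]
top 6736.0 [[420, 194], [433, 283], [358, 291], [347, 202]] [[584.0, -353.0], [398.0, -369.0], [385.0, -212.0], [572.0, -198.0]]
top 824.5 [[250, 110], [255, 118], [244, 187], [229, 179]] [[778.0, 3.0], [760.0, -8.0], [610.0, 20.0], [628.0, 51.0]]
scene 4725.0 [[463, 266], [387, 319], [349, 281], [422, 236]] [[388.0, 347.0], [582.0, 337.0], [578.0, 251.0], [386.0, 258.0]]
scene 1074.5 [[261, 226], [183, 247], [177, 237], [253, 215]] [[623.0, 56.0], [774.0, 15.0], [771.0, -14.0], [618.0, 21.0]]
scene 2336.5 [[272, 130], [216, 159], [182, 134], [234, 110]] [[389.0, -214.0], [578.0, -188.0], [593.0, -335.0], [412.0, -362.0]]
scene 11505.0 [[321, 0], [319, 19], [0, 94], [90, 0]] [[-558.0, -1042.0], [-346.0, -827.0], [938.0, -856.0], [388.0, -1701.0]]
```

View pics/topc.png

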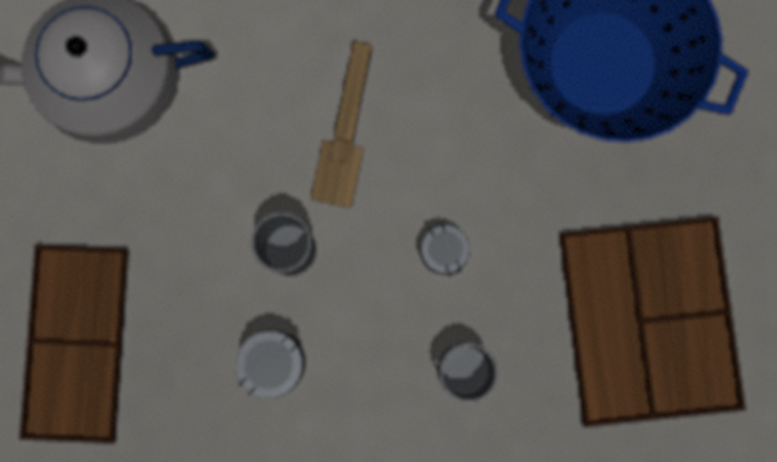

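View pics/scenec.png

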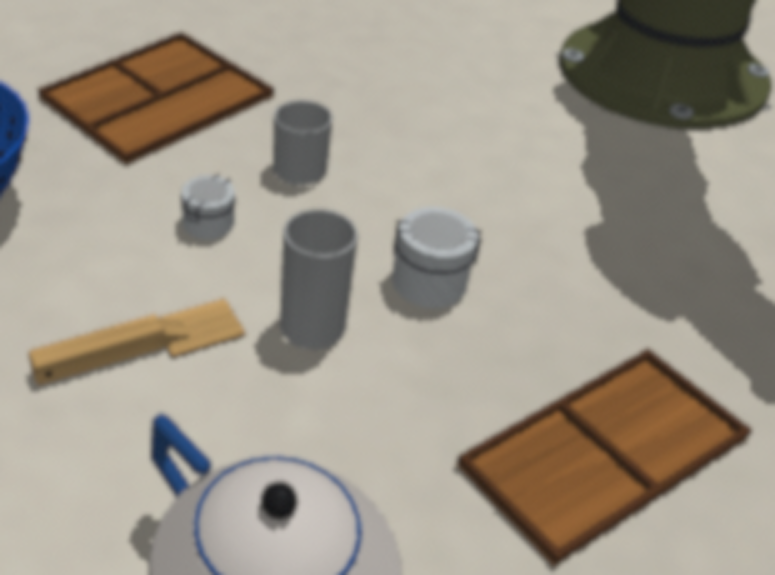

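The crops show the objects clearly. Tumbler rims and tin lids, as full-image pixels:

| Object | Top | Scene |
|---|---|---|
| Tall tumbler | (215,205) | (293,189) |
| Short tumbler | (302,266) | (286,142) |
| Large tin | (208,263) | (340,188) |
| Small tin | (291,208) | (249,171) |

The trays and the spatula mask cleanly.

Run:
```python
from h import *
np.set_printoptions(precision=1,suppress=True)
t,s=fixed("top"),fixed("scene")
D=dict(tall=((215.2,204.8),(293,189)),short=((302.4,266.2),(285.8,142.2)),ltin=((208.1,262.9),(340.2,188.2)),stin=((291.4,208.1),(248.6,171)))
for k,(a,b) in D.items(): print(k,*tri([(t,a),(s,b)]))
for k,A,B in (("small",[[98,207],[139,209],[133,299],[90,297]],[[387,319],[349,281],[422,236],[463,266]]),("large",[[420,194],[433,283],[358,291],[347,202]],[[182,134],[234,110],[272,130],[216,159]]),("spat",[[250,110],[255,118],[244,187],[229,179]],[[177,237],[183,247],[253,215],[261,226]])):
    for a,b in zip(A,B): print(k,*tri([(t,a),(s,b)]))
```

```text
tall [565.7  75.5  93.4] 1.378864521627432
short [441.7 -94.1  58.3] 0.21962988425358884
ltin [452.8  95.1  53.2] 0.6933639070810532
stin [559.8 -77.6  36.9] 0.45794222018659725
small [576.3 334.7   3. ] 0.3159027241950053
small [570.2 246.4   1.3] 0.48799804405975167
small [381.5 257.2   8. ] 0.7401343579208326
small [387.9 346.6  12. ] 0.0769472719562761
large [ 584.4 -357.4   -2.4] 1.5436950479016174
large [ 399.6 -374.5    1.9] 3.7141802436970703
large [ 386.7 -213.2   11.4] 1.735248568220957
large [ 572.1 -199.4    2.7] 0.28794008511233976
spat [774.9   1.5  27.6] 1.9407578674371504
spat [766.   -7.3 -13.9] 0.49817067517785857
spat [612.5  18.4   6.4] 2.5744717504681383
spat [625.3  53.6  12. ] 3.343175518690444
```

Request:
{"name": "move_arm", "arguments": {
  "rows": [
    [[-0.9,-0.82,0],[0,0,-0.284]],
    [[-0.9,-0.82,0],[0,0,-0.284]],
    [[-0.9,-0.82,0],[0,0,-0.284]],
    [[-0.9,-0.82,0],[0,0,-0.284]]
  ]
}}

```text
clock: 0.48
tcp_pos: [220.7, 527.5, 250.2]
orientation: [0.005, 1.0, -0.002, 0.002]
contact_force: [1.8, 0.6, -0.9]
opening: 1.001
gripper_force: 0.0
```

Request:
{"name": "move_arm", "arguments": {
  "rows": [
    [[-0.9,-0.8,0],[0,0,0]],
    [[-0.9,-0.8,0],[0,0,0]],
    [[-0.9,-0.8,0],[0,0,0]]
  ]
}}

```text
clock: 0.73
tcp_pos: [304.6, 452.5, 250.2]
orientation: [-0.0, 1.0, -0.0, 0.0]
contact_force: [0.7, 0.6, -0.0]
opening: 1.001
gripper_force: 0.0
```

Request:
{"name": "move_arm", "arguments": {
  "rows": [
    [[-0.9,-0.8,0],[0,0,0]],
    [[-0.9,-0.8,0],[0,0,0]],
    [[-0.9,-0.8,0],[0,0,0]]
  ]
}}

```text
clock: 0.98
tcp_pos: [395.1, 372.0, 250.3]
orientation: [0.001, 1.0, -0.0, 0.0]
contact_force: [0.1, 0.1, -0.6]
opening: 0.997
gripper_force: 0.0
```

Request:
{"name": "move_arm", "arguments": {
  "rows": [
    [[-0.86,-0.8,0],[0,0,0]],
    [[-0.86,-0.8,0],[0,0,0]],
    [[-0.86,-0.8,0],[0,0,0]],
    [[-0.86,-0.8,0],[0,0,0]],
    [[-0.86,-0.8,0],[0,0,0]],
    [[-0.86,-0.8,0],[0,0,0]]
  ]
}}

```text
clock: 1.48
tcp_pos: [478.8, 294.8, 250.0]
orientation: [-0.0, 1.0, 0.0, -0.0]
contact_force: [-0.7, 1.1, -0.4]
opening: 0.999
gripper_force: 0.0
```

```bash
cat > snap.py <<'E'
import sys,pickle
from h import *
s=sense();im=camera("wrist");cv2.imwrite(f"pics/{sys.argv[1]}.png",im[:,:,::-1]);pickle.dump((s,im),open(sys.argv[1]+".pkl","wb"))
print(np.round(s["tcp_pos"],1),np.round(s["qpos"],2))
E
python3 snap.py A
```

```text
[478.8 294.8 250. ] [-0.81  0.13  0.23  1.68 -0.03  1.33  1.  ]
```

Request:
{"name": "move_arm", "arguments": {
  "rows": [
    [[-0.1,-0.9,0],[0,0,0]],
    [[-0.1,-0.9,0],[0,0,0]],
    [[-0.1,-0.9,0],[0,0,0]]
  ]
}}

```text
clock: 1.78
tcp_pos: [490.1, 198.0, 250.5]
orientation: [0.003, 1.0, -0.002, 0.0]
contact_force: [0.1, -1.7, 0.1]
opening: 0.998
gripper_force: 0.0
```

Request:
{"name": "move_arm", "arguments": {
  "rows": [
    [[-0.1,-0.9,0],[0,0,0]],
    [[-0.1,-0.9,0],[0,0,0]],
    [[-0.1,-0.9,0],[0,0,0]],
    [[-0.1,-0.9,0],[0,0,0]],
    [[-0.1,-0.9,0],[0,0,0]],
    [[-0.1,-0.9,0],[0,0,0]]
  ]
}}

```text
clock: 2.28
tcp_pos: [498.9, 116.6, 250.3]
orientation: [-0.002, 1.0, 0.0, -0.0]
contact_force: [-0.3, -0.2, 0.1]
opening: 1.003
gripper_force: 0.0
```

```bash
python3 snap.py B
```

```text
[498.9 116.6 250.3] [-0.64  0.02  0.37  1.8  -0.01  1.32  1.3 ]
```

Request:
{"name": "move_arm", "arguments": {
  "rows": [
    [[0,-0.9,0],[0,0,0]],
    [[0,-0.9,0],[0,0,0]],
    [[0,-0.9,0],[0,0,0]]
  ]
}}

```text
clock: 2.58
tcp_pos: [499.4, 18.0, 250.6]
orientation: [0.003, 1.0, -0.002, 0.0]
contact_force: [-0.4, -1.4, -0.3]
opening: 0.995
gripper_force: 0.0
```

Request:
{"name": "move_arm", "arguments": {
  "rows": [
    [[0,-0.9,0],[0,0,0]],
    [[0,-0.9,0],[0,0,0]],
    [[0,-0.9,0],[0,0,0]],
    [[0,-0.9,0],[0,0,0]],
    [[0,-0.9,0],[0,0,0]],
    [[0,-0.9,0],[0,0,0]]
  ]
}}

```text
clock: 3.08
tcp_pos: [499.7, -63.3, 250.1]
orientation: [-0.002, 1.0, 0.0, -0.0]
contact_force: [-0.8, 0.1, -0.5]
opening: 1.0
gripper_force: 0.0
```

```bash
python3 snap.py C
```

```text
[499.7 -63.3 250.1] [-0.46 -0.01  0.54  1.82  0.    1.32  1.65]
```

Request:
{"name": "move_arm", "arguments": {
  "rows": [
    [[0.1,-0.9,0],[0,0,0]],
    [[0.1,-0.9,0],[0,0,0]],
    [[0.1,-0.9,0],[0,0,0]]
  ]
}}

```text
clock: 3.38
tcp_pos: [488.3, -161.7, 250.8]
orientation: [0.003, 1.0, -0.002, 0.0]
contact_force: [-0.1, -1.0, 0.3]
opening: 1.004
gripper_force: 0.0
```

Request:
{"name": "move_arm", "arguments": {
  "rows": [
    [[0,-0.9,0],[0,0,0]],
    [[0,-0.9,0],[0,0,0]],
    [[0,-0.9,0],[0,0,0]],
    [[0,-0.9,0],[0,0,0]],
    [[0,-0.9,0],[0,0,0]],
    [[0,-0.9,0],[0,0,0]]
  ]
}}

```text
clock: 3.88
tcp_pos: [490.3, -243.3, 250.0]
orientation: [-0.002, 1.0, 0.001, -0.0]
contact_force: [0.1, 0.8, 0.3]
opening: 0.998
gripper_force: 0.0
```

```bash
python3 snap.py D; python3 -c "
import cv2,numpy as np
I=[cv2.imread(f'pics/{k}.png') for k in 'BCAD']
cv2.imwrite('pics/BC.png',np.hstack([cv2.resize(i[:300],(400,234)) for i in I[:2]]));cv2.imwrite('pics/all.png',cv2.resize(np.vstack([np.hstack(I[:2]),np.hstack(I[2:])]),(800,600),interpolation=cv2.INTER_AREA))"
```

```text
[ 490.3 -243.3  250. ] [-0.26  0.11  0.73  1.73 -0.08  1.33  2.06]
```

View pics/all.png

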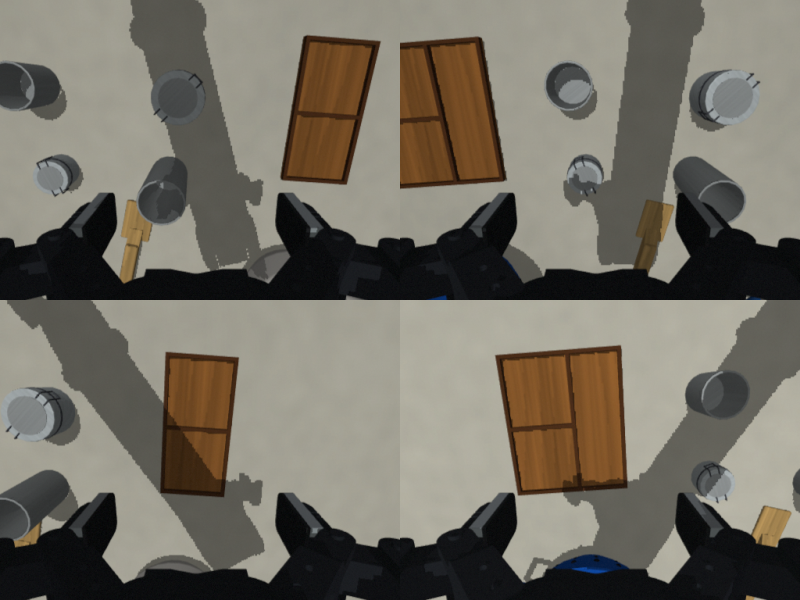

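The composite (B, C above, A, D below; scale 0.78) shows both trays whole: small tray in A at (200,424) and B at (330,110), large tray in D at (562,420). Tumblers and tins appear in B, C and D: in B the large tin lid is at (178,97) and the tall rim at about (160,203). In C the short rim is at (568,86) and the small tin at (585,175).

```bash
cat > m1.py <<'E'
from h import *
import pickle
np.set_printoptions(precision=1,suppress=True)
V={k:pickle.load(open(k+".pkl","rb")) for k in "ABCD"};C={k:wristcam(V[k][0]) for k in V}
P=dict(tall=((565.7,75.5,93.4),28),short=((441.7,-94.1,58.3),28),ltin=((452.8,95.1,53.2),32),stin=((559.8,-77.6,36.9),24))
for n,(X,r) in P.items():
    obs=[]
    for k in V:
        u=proj(C[k],X);
        if not(15<u[0]<497 and 15<u[1]<300):continue
        d=(np.array(X)-C[k][2]) @ C[k][1][:,2];rp=r*C[k][0]["fx"]/d
        g=cv2.cvtColor(V[k][1],cv2.COLOR_RGB2GRAY);S=3;w=int(rp*1.9);x0,y0=max(0,int(u[0])-w),max(0,int(u[1])-w)
        p=cv2.resize(g[y0:int(u[1])+w,x0:int(u[0])+w],None,fx=S,fy=S,interpolation=cv2.INTER_CUBIC)
        h=cv2.HoughCircles(cv2.GaussianBlur(p,(5,5),0),cv2.HOUGH_GRADIENT,1,10,param1=80,param2=15,minRadius=int(rp*S*.9),maxRadius=int(rp*S*1.12))
        if h is None: print(n,k,"none");continue
        c=[np.array([a[0]/S+x0,a[1]/S+y0,a[2]/S]) for a in h[0][:3]]
        print(n,k,"pred",u,rp,"got",*c)
        c=min(c[:2],key=lambda a:np.hypot(*(a[:2]-u)));obs.append((C[k],c[:2]))
    if len(obs)>1:print(n,*tri(obs))
for k in V:
    for b in blobs(brown(V[k][1]),2500):
        q=cv2.boxPoints(cv2.minAreaRect(b));m=cv2.approxPolyDP(cv2.convexHull(b),6,True)[:,0]
        print(k,cv2.contourArea(b),m.tolist(),*[plane(C[k],v,12)[:2] for v in m])
E
python3 m1.py
```

```text
tall B pred [203.5 255.7] 31.35815647674658 got [206.8 256.2  30. ] [205.2 259.8  28.2] [206.8 263.2  33.7]
tall C pred [405.1 255.8] 31.367927168822305 got [413.8 265.5  32.2] [411.8 255.2  28.7] [412.2 259.2  28.1]
tall [563.4  79.1  98.1] 0.4883092256969318
short B pred [ 15.1 110.8] 31.240365246653372 got [  9.8 114.8  34.1] [ 14.8 115.5  29.1] [ 12.8 111.8  30.1]
short C pred [216.  110.8] 31.245092370509646 got [216.8 109.2  30. ] [213.2 110.5  30.8] [220.2 108.8  33.3]
short D pred [415.2 122.6] 30.97170313765559 got [419.2 124.8  33.4] [395.2 121.8  30.2]
short [443.1 -92.5  62.6] 2.9380179026158135
ltin A pred [ 36.5 145.9] 34.23270077017829 got [ 49.2 149.5  31. ] [ 42.2 147.5  36.3] [ 45.8 149.8  34.1]
ltin B none
ltin C pred [422.4 124.2] 34.782989832106885 got [421.8 128.8  38.1] [416.5 125.5  33.7] [420.2 125.5  36.3]
ltin [456.1  97.3  48.5] 1.223473674720575
stin B pred [ 64.3 226.5] 22.91709780367987 got [ 70.2 227.2  22.9] [ 65.8 229.5  25.5] [ 66.5 226.2  24.4]
stin C pred [236.1 226.6] 22.921210160083028 got [236.2 228.8  22.5] [237.2 225.2  21.1] [236.5 221.8  24.4]
stin D pred [406.7 235.8] 22.74932959659116 got [403.8 236.2  22.6] [400.2 234.8  20.7] [403.2 232.8  22.2]
stin [562.2 -77.8  32.6] 2.5148160320879502
A 15400.0 [[212, 67], [304, 74], [286, 251], [206, 246]] [379.2 256.7] [385.6 348.6] [577.5 336.1] [571.5 244.5]
B 16758.0 [[392, 46], [486, 53], [443, 235], [359, 226]] [379.3 255.4] [385.2 348.8] [577.3 335.7] [567.  239.5]
C 22130.5 [[104, 49], [135, 228], [0, 240], [0, 55]] [ 384.3 -207.4] [ 571.4 -192.5] [ 586.7 -347.2] [ 390.4 -310.6]
D 26943.5 [[281, 58], [290, 239], [151, 249], [122, 71]] [ 382.3 -213.1] [ 574.3 -197.4] [ 587.3 -356.1] [ 395.2 -371.4]
```

Request:
{"name": "move_arm", "arguments": {
  "rows": [
    [[-0.2,1.0,0],[0,0,0]],
    [[-0.2,1.0,0],[0,0,0]],
    [[-0.2,1.0,0],[0,0,0]]
  ]
}}

```text
clock: 4.18
tcp_pos: [510.8, -138.0, 250.2]
orientation: [-0.004, 1.0, 0.002, 0.0]
contact_force: [0.7, 1.1, -0.4]
opening: 0.995
gripper_force: 0.0
```

Request:
{"name": "move_arm", "arguments": {
  "rows": [
    [[-0.2,1.0,0],[0,0,0]],
    [[-0.2,1.0,0],[0,0,0]],
    [[-0.2,1.0,0],[0,0,0]]
  ]
}}

```text
clock: 4.43
tcp_pos: [529.9, -37.1, 250.3]
orientation: [-0.005, 1.0, 0.002, 0.0]
contact_force: [0.1, 0.5, -0.2]
opening: 1.003
gripper_force: 0.0
```

Request:
{"name": "move_arm", "arguments": {
  "rows": [
    [[-0.2,1.0,0],[0,0,0]],
    [[-0.2,1.0,0],[0,0,0]],
    [[-0.2,1.0,0],[0,0,0]]
  ]
}}

```text
clock: 4.68
tcp_pos: [549.0, 63.2, 250.2]
orientation: [-0.005, 1.0, 0.002, 0.0]
contact_force: [-0.8, 1.4, -0.7]
opening: 1.003
gripper_force: 0.0
```

Request:
{"name": "move_arm", "arguments": {
  "rows": [
    [[-0.14,0.22,0.4],[0,0,0]],
    [[-0.14,0.22,0.4],[0,0,0]],
    [[-0.14,0.22,0.4],[0,0,0]],
    [[-0.14,0.22,0.4],[0,0,0]],
    [[-0.14,0.22,0.4],[0,0,0]],
    [[-0.14,0.22,0.4],[0,0,0]],
    [[-0.14,0.22,0.4],[0,0,0]],
    [[-0.14,0.22,0.4],[0,0,0]],
    [[-0.14,0.22,0.4],[0,0,0]],
    [[-0.14,0.22,0.4],[0,0,0]]
  ]
}}

```text
clock: 5.52
tcp_pos: [563.5, 75.9, 210.7]
orientation: [0.0, 1.0, 0.0, 0.0]
contact_force: [-0.5, 0.6, 0.1]
opening: 1.002
gripper_force: 0.0
```

```bash
cat > loc.py <<'E'
# snap wrist, find circle (x,y,z,r) nearest the predicted rim, print its world xy
import sys
from h import *
np.set_printoptions(precision=1,suppress=True)
def loc(tag,X,r):
    s=sense();im=camera("wrist");cv2.imwrite(f"pics/{tag}.png",im[:,:,::-1]);C=wristcam(s)
    u=proj(C,X);d=(np.array(X)-C[2])@C[1][:,2];rp=r*C[0]["fx"]/d;S=3;w=int(rp*1.8);x0,y0=max(0,int(u[0])-w),max(0,int(u[1])-w)
    p=cv2.resize(cv2.cvtColor(im,cv2.COLOR_RGB2GRAY)[y0:int(u[1])+w,x0:int(u[0])+w],None,fx=S,fy=S,interpolation=cv2.INTER_CUBIC)
    h=cv2.HoughCircles(cv2.GaussianBlur(p,(5,5),0),cv2.HOUGH_GRADIENT,1,8,param1=80,param2=15,minRadius=int(rp*S*.92),maxRadius=int(rp*S*1.08))
    print(tag,s["tcp_pos"],s["orientation"].round(4),"pred",u,"r",rp)
    out=cv2.cvtColor(p,cv2.COLOR_GRAY2BGR)
    for i,a in enumerate(h[0][:4]):
        v=(a[0]/S+x0,a[1]/S+y0);print(v,a[2]/S,plane(C,v,X[2]));cv2.circle(out,(int(a[0]),int(a[1])),int(a[2]),[(0,0,255),(0,255,0),(255,0,0),(0,255,255)][i],1)
    cv2.imwrite(f"pics/{tag}_fit.png",out)
if __name__=="__main__": a=list(map(float,sys.argv[2:]));loc(sys.argv[1],a[:3],a[3])
E
python3 loc.py tall1 564 77 100 28
```

```text
tall1 [563.5  75.9 210.7] [0. 1. 0. 0.] pred [251.4 198.2] r 39.345014661392106
(np.float32(255.16666), np.float32(201.83334)) 37.333332 [566.7  79.7 100. ]
(np.float32(253.83334), np.float32(197.83334)) 36.600002 [563.7  78.8 100. ]
```

View pics/tall1_fit.png

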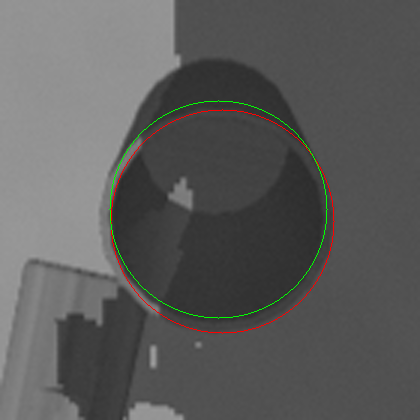

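The fit view shows the tall tumbler's rim as a circle centred at crop (218,221), which puts it at about (566,79). The spatula's blade is at lower left, outside the fingers' path.

Request:
{"name": "move_arm", "arguments": {
  "rows": [
    [[-0.025,0.03,0.2],[0,0,0]],
    [[-0.025,0.03,0.5],[0,0,0]],
    [[-0.025,0.03,0.8],[0,0,0]],
    [[-0.025,0.03,0.9],[0,0,0]],
    [[-0.025,0.03,0.9],[0,0,0]]
  ],
  "force": 30
}}

```text
clock: 5.98
tcp_pos: [563.7, 78.8, 117.5]
orientation: [-0.0, 1.0, -0.001, -0.003]
contact_force: [-0.1, -0.1, -0.2]
opening: 0.998
gripper_force: 0.0
```

Request:
{"name": "move_arm", "arguments": {
  "rows": [
    [[0,0,0.15],[0,0,0]],
    [[0,0,0.3],[0,0,0]],
    [[0,0,0.45],[0,0,0]],
    [[0,0,0.59],[0,0,0]],
    [[0,0,0.59],[0,0,0]],
    [[0,0,0.59],[0,0,0]]
  ]
}}

```text
clock: 6.48
tcp_pos: [566.6, 79.3, 62.5]
orientation: [-0.0, 1.0, 0.0, 0.0]
contact_force: [1.1, -0.8, 0.2]
opening: 0.999
gripper_force: 0.0
```

Request:
{"name": "move_arm", "arguments": {
  "rows": [
    [[0,0,0],[0,0,0]],
    [[0,0,0],[0,0,0]],
    [[0,0,0],[0,0,0]],
    [[0,0,0],[0,0,0]],
    [[0,0,0],[0,0,0]],
    [[0,0,0],[0,0,0]],
    [[0,0,0],[0,0,0]],
    [[0,0,0],[0,0,0]],
    [[0,0,0],[0,0,0]],
    [[0,0,0],[0,0,0]]
  ],
  "claw": -1
}}

```text
clock: 7.32
tcp_pos: [567.2, 79.3, 63.1]
orientation: [-0.0, 1.0, 0.001, 0.001]
contact_force: [-1.8, 0.2, 5.7]
opening: 0.657
gripper_force: 30.1
```

Request:
{"name": "move_arm", "arguments": {
  "rows": [
    [[0,0,-0.1],[0,0,0]],
    [[0,0,-0.3],[0,0,0]],
    [[0,0,-0.6],[0,0,0]],
    [[0,0,-0.8],[0,0,0]],
    [[0,0,-0.8],[0,0,0]],
    [[0,0,-0.8],[0,0,0]]
  ]
}}

```text
clock: 7.82
tcp_pos: [566.7, 79.4, 142.9]
orientation: [-0.0, 1.0, 0.001, 0.001]
contact_force: [0.3, 0.9, -1.5]
opening: 0.652
gripper_force: 31.4
```

Request:
{"name": "move_arm", "arguments": {
  "rows": [
    [[0.04,0.2,0],[0,0,0]],
    [[0.1,0.5,0],[0,0,0]],
    [[0.16,0.8,0],[0,0,0]],
    [[0.2,1.0,0],[0,0,0]]
  ]
}}

```text
clock: 8.15
tcp_pos: [543.7, 182.2, 139.6]
orientation: [-0.001, 1.0, 0.0, -0.002]
contact_force: [-0.3, 0.8, -2.2]
opening: 0.651
gripper_force: 31.4
```

Request:
{"name": "move_arm", "arguments": {
  "rows": [
    [[0.06,0.3,0],[0,0,0]],
    [[0.12,0.6,0],[0,0,0]],
    [[0.18,0.85,0],[0,0,0]],
    [[0.2,1.0,0],[0,0,0]]
  ]
}}

```text
clock: 8.48
tcp_pos: [523.1, 282.7, 139.5]
orientation: [-0.002, 1.0, -0.0, -0.002]
contact_force: [0.1, 1.4, -1.0]
opening: 0.655
gripper_force: 31.4
```

Request:
{"name": "move_arm", "arguments": {
  "rows": [
    [[0,0.1,0],[0,0,0]],
    [[0,0.14,0],[0,0,0]],
    [[0,0.14,0.2],[0,0,0]],
    [[0,0.14,0.4],[0,0,0]],
    [[0,0.14,0.5],[0,0,0]],
    [[0,0.14,0.5],[0,0,0]],
    [[0,0.14,0.5],[0,0,0]],
    [[0,0.14,0.5],[0,0,0]]
  ]
}}

```text
clock: 9.15
tcp_pos: [526.9, 292.7, 92.3]
orientation: [0.001, 1.0, 0.0, 0.001]
contact_force: [0.1, -0.0, -0.8]
opening: 0.656
gripper_force: 31.4
```

Request:
{"name": "move_arm", "arguments": {
  "rows": [
    [[0,0,0.06],[0,0,0]],
    [[0,0,0.12],[0,0,0]],
    [[0,0,0.16],[0,0,0]],
    [[0,0,0.19],[0,0,0]],
    [[0,0,0.21],[0,0,0]],
    [[0,0,0.225],[0,0,0]],
    [[0,0,0.235],[0,0,0]],
    [[0,0,0.235],[0,0,0]],
    [[0,0,0.235],[0,0,0]],
    [[0,0,0.235],[0,0,0]]
  ]
}}

```text
clock: 9.98
tcp_pos: [526.0, 293.2, 68.2]
orientation: [-0.0, 1.0, 0.0, 0.0]
contact_force: [-0.5, -0.4, 2.4]
opening: 0.65
gripper_force: 31.5
```

Request:
{"name": "move_arm", "arguments": {
  "rows": [
    [[0,0,0],[0,0,0]],
    [[0,0,0],[0,0,0]],
    [[0,0,0],[0,0,0]],
    [[0,0,0],[0,0,0]],
    [[0,0,0],[0,0,0]],
    [[0,0,0],[0,0,0]],
    [[0,0,0],[0,0,0]]
  ],
  "claw": 1
}}

```text
clock: 10.57
tcp_pos: [525.9, 293.2, 67.8]
orientation: [-0.0, 1.0, 0.0, 0.0]
contact_force: [0.1, -0.2, -0.3]
opening: 0.998
gripper_force: 0.0
```

Request:
{"name": "move_arm", "arguments": {
  "rows": [
    [[0,0,-0.1],[0,0,0]],
    [[0,0,-0.3],[0,0,0]],
    [[0,0,-0.6],[0,0,0]],
    [[0,0,-0.9],[0,0,0]],
    [[0,0,-1],[0,0,0]]
  ]
}}

```text
clock: 10.98
tcp_pos: [528.2, 294.2, 173.5]
orientation: [0.0, 1.0, 0.002, 0.003]
contact_force: [1.5, 0.9, 0.8]
opening: 0.997
gripper_force: 0.0
```

Request:
{"name": "move_arm", "arguments": {
  "rows": [
    [[0,-0.4,-0.3],[0,0,0]],
    [[0,-0.7,-0.3],[0,0,0]],
    [[0,-1,-0.3],[0,0,0]],
    [[0,-1,-0.3],[0,0,0]],
    [[0,-1,-0.3],[0,0,0]],
    [[0,-1,-0.3],[0,0,0]]
  ]
}}

```text
clock: 11.48
tcp_pos: [525.7, 193.9, 198.1]
orientation: [-0.0, 1.0, 0.001, 0.0]
contact_force: [-0.3, 1.3, 0.9]
opening: 1.001
gripper_force: 0.0
```

```bash
python3 loc.py tall2 526 293 105 28
python3 - <<'E'
from h import *
cv2.imwrite("pics/s1.png",camera("scene")[:,:,::-1])
E
```

```text
tall2 [525.7 193.9 198.1] [-0.  1.  0.  0.] pred [399.3 205.5] r 42.28358649164236
(np.float32(395.16666), np.float32(199.16666)) 41.766666 [521.6 289.7 105. ]
(np.float32(399.16666), np.float32(205.16666)) 39.633335 [525.8 292.9 105. ]
(np.float32(397.83334), np.float32(199.5)) 42.566666 [521.9 291.5 105. ]
(np.float32(402.16666), np.float32(210.16666)) 45.13333 [529.2 295.3 105. ]
```

View pics/tall2.png

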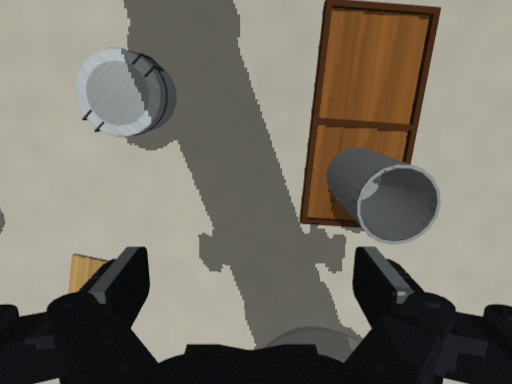

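The tall tumbler stands upright in the compartment away from the robot (foot at about (352,175), rim at (398,203)), clear of the walls.

Request:
{"name": "move_arm", "arguments": {
  "rows": [
    [[-0.12,-0.9,0],[0,0,0]],
    [[-0.12,-0.9,0],[0,0,0]],
    [[-0.12,-0.9,0],[0,0,0]]
  ]
}}

```text
clock: 11.83
tcp_pos: [538.9, 96.2, 197.9]
orientation: [0.003, 1.0, -0.002, 0.0]
contact_force: [0.3, -1.2, -0.2]
opening: 1.0
gripper_force: 0.0
```

Request:
{"name": "move_arm", "arguments": {
  "rows": [
    [[-0.12,-0.9,0.1],[0,0,0]],
    [[-0.12,-0.9,0.1],[0,0,0]],
    [[-0.12,-0.9,0.1],[0,0,0]]
  ]
}}

```text
clock: 12.08
tcp_pos: [550.1, 5.8, 187.4]
orientation: [0.004, 1.0, -0.002, -0.0]
contact_force: [0.1, -0.6, 0.0]
opening: 1.004
gripper_force: 0.0
```

Request:
{"name": "move_arm", "arguments": {
  "rows": [
    [[-0.12,-0.9,0.3],[0,0,0]],
    [[-0.12,-0.9,0.3],[0,0,0]],
    [[-0.12,-0.9,0.3],[0,0,0]],
    [[-0.12,-0.9,0.3],[0,0,0]],
    [[-0.12,-0.9,0.3],[0,0,0]],
    [[-0.12,-0.9,0.3],[0,0,0]],
    [[-0.12,-0.9,0.3],[0,0,0]],
    [[-0.12,-0.9,0.3],[0,0,0]]
  ]
}}

```text
clock: 12.75
tcp_pos: [562.4, -74.7, 158.1]
orientation: [-0.002, 1.0, 0.0, 0.0]
contact_force: [0.2, -0.0, -0.3]
opening: 1.001
gripper_force: 0.0
```

```bash
python3 loc.py stin1 561 -78 38 24
```

```text
stin1 [562.4 -74.7 158.1] [-0.  1.  0.  0.] pred [245.4 192.3] r 32.57142828463822
(np.float32(245.5), np.float32(192.5)) 31.866667 [561.1 -77.9  38. ]
(np.float32(246.16667), np.float32(189.5)) 32.600002 [558.8 -77.5  38. ]
(np.float32(246.16667), np.float32(185.16667)) 31.466667 [555.6 -77.5  38. ]
(np.float32(245.5), np.float32(195.5)) 34.433334 [563.4 -77.9  38. ]
```

Request:
{"name": "move_arm", "arguments": {
  "rows": [
    [[0.01,-0.03,0.3],[0,0,0]],
    [[0.01,-0.03,0.6],[0,0,0]],
    [[0.01,-0.03,0.8],[0,0,0]],
    [[0.01,-0.03,0.9],[0,0,0]],
    [[0.01,-0.03,0.9],[0,0,0]]
  ]
}}

```text
clock: 13.22
tcp_pos: [559.4, -78.9, 65.7]
orientation: [-0.001, 1.0, 0.0, -0.002]
contact_force: [-1.5, -0.8, 0.3]
opening: 0.996
gripper_force: 0.0
```

Request:
{"name": "move_arm", "arguments": {
  "rows": [
    [[0,0,0.1],[0,0,0]],
    [[0,0,0.2],[0,0,0]],
    [[0,0,0.3],[0,0,0]],
    [[0,0,0.37],[0,0,0]],
    [[0,0,0.37],[0,0,0]],
    [[0,0,0.37],[0,0,0]],
    [[0,0,0.37],[0,0,0]]
  ]
}}

```text
clock: 13.8
tcp_pos: [561.3, -80.0, 31.1]
orientation: [-0.0, 1.0, -0.0, 0.0]
contact_force: [0.5, -0.3, -0.3]
opening: 0.997
gripper_force: 0.0
```

Request:
{"name": "move_arm", "arguments": {
  "rows": [
    [[0,0,0],[0,0,0]],
    [[0,0,0],[0,0,0]],
    [[0,0,0],[0,0,0]],
    [[0,0,0],[0,0,0]],
    [[0,0,0],[0,0,0]],
    [[0,0,0],[0,0,0]],
    [[0,0,0],[0,0,0]],
    [[0,0,0],[0,0,0]],
    [[0,0,0],[0,0,0]],
    [[0,0,0],[0,0,0]],
    [[0,0,0],[0,0,0]]
  ],
  "claw": -1
}}

```text
clock: 14.72
tcp_pos: [561.5, -79.8, 31.4]
orientation: [-0.0, 1.0, 0.0, 0.001]
contact_force: [-0.8, -0.3, 5.0]
opening: 0.552
gripper_force: 31.2
```

Request:
{"name": "move_arm", "arguments": {
  "rows": [
    [[0,0,-0.1],[0,0,0]],
    [[0,0,-0.3],[0,0,0]],
    [[0,0,-0.6],[0,0,0]],
    [[0,0,-0.9],[0,0,0]],
    [[0,0,-1],[0,0,0]],
    [[0,0,-1],[0,0,0]]
  ]
}}

```text
clock: 15.22
tcp_pos: [562.9, -80.1, 134.0]
orientation: [-0.0, 1.0, 0.0, 0.003]
contact_force: [0.3, 0.2, -0.8]
opening: 0.553
gripper_force: 31.0
```

Request:
{"name": "move_arm", "arguments": {
  "rows": [
    [[0.1,0.25,-0.05],[0,0,0]],
    [[0.2,0.5,-0.1],[0,0,0]],
    [[0.3,0.75,-0.15],[0,0,0]],
    [[0.4,1.0,-0.2],[0,0,0]]
  ]
}}

```text
clock: 15.55
tcp_pos: [519.1, 21.1, 149.1]
orientation: [0.0, 1.0, -0.0, -0.002]
contact_force: [0.4, 1.4, -0.3]
opening: 0.552
gripper_force: 31.1
```

Request:
{"name": "move_arm", "arguments": {
  "rows": [
    [[0.12,0.33,0],[0,0,0]],
    [[0.25,0.67,0],[0,0,0]],
    [[0.4,1.0,0],[0,0,0]]
  ]
}}

```text
clock: 15.8
tcp_pos: [479.2, 121.4, 149.3]
orientation: [0.0, 1.0, -0.0, -0.001]
contact_force: [0.5, 0.2, 0.3]
opening: 0.551
gripper_force: 31.1
```

Request:
{"name": "move_arm", "arguments": {
  "rows": [
    [[0.12,0.33,0],[0,0,0]],
    [[0.25,0.67,0],[0,0,0]],
    [[0.4,1.0,0],[0,0,0]]
  ]
}}

```text
clock: 16.05
tcp_pos: [439.1, 221.3, 149.2]
orientation: [-0.0, 1.0, -0.001, -0.001]
contact_force: [0.9, 0.9, -1.3]
opening: 0.553
gripper_force: 31.1
```

Request:
{"name": "move_arm", "arguments": {
  "rows": [
    [[0.05,0.3,0],[0,0,0]],
    [[0.1,0.55,0],[0,0,0]],
    [[0.1,0.75,0],[0,0,0]],
    [[0.1,0.79,0],[0,0,0]],
    [[0.1,0.79,0.3],[0,0,0]],
    [[0.1,0.79,0.6],[0,0,0]],
    [[0.1,0.79,0.8],[0,0,0]],
    [[0.1,0.79,0.9],[0,0,0]],
    [[0.1,0.79,0.9],[0,0,0]],
    [[0.1,0.79,0.9],[0,0,0]]
  ]
}}

```text
clock: 16.88
tcp_pos: [430.8, 298.3, 60.4]
orientation: [0.0, 1.0, -0.001, -0.0]
contact_force: [0.9, 0.1, -1.0]
opening: 0.551
gripper_force: 31.1
```

Request:
{"name": "move_arm", "arguments": {
  "rows": [
    [[0,0,0.06],[0,0,0]],
    [[0,0,0.12],[0,0,0]],
    [[0,0,0.16],[0,0,0]],
    [[0,0,0.19],[0,0,0]],
    [[0,0,0.21],[0,0,0]],
    [[0,0,0.225],[0,0,0]],
    [[0,0,0.235],[0,0,0]],
    [[0,0,0.24],[0,0,0]],
    [[0,0,0.24],[0,0,0]],
    [[0,0,0.24],[0,0,0]]
  ]
}}

```text
clock: 17.72
tcp_pos: [431.0, 299.2, 37.0]
orientation: [-0.0, 1.0, 0.0, 0.0]
contact_force: [0.1, 0.6, -0.1]
opening: 0.552
gripper_force: 31.1
```

Request:
{"name": "move_arm", "arguments": {
  "rows": [
    [[0,0,0],[0,0,0]],
    [[0,0,0],[0,0,0]],
    [[0,0,0],[0,0,0]],
    [[0,0,0],[0,0,0]],
    [[0,0,0],[0,0,0]],
    [[0,0,0],[0,0,0]],
    [[0,0,0],[0,0,0]]
  ],
  "claw": 0.8
}}

```text
clock: 18.3
tcp_pos: [430.9, 299.2, 36.9]
orientation: [-0.0, 1.0, 0.0, 0.0]
contact_force: [-1.1, 0.0, -0.0]
opening: 0.901
gripper_force: 0.0
```

Request:
{"name": "move_arm", "arguments": {
  "rows": [
    [[0,0,-0.1],[0,0,0]],
    [[0,0,-0.3],[0,0,0]],
    [[0,0,-0.6],[0,0,0]],
    [[0,0,-0.9],[0,0,0]],
    [[0,0,-1],[0,0,0]]
  ]
}}

```text
clock: 18.72
tcp_pos: [433.1, 300.6, 142.0]
orientation: [0.0, 1.0, 0.002, 0.003]
contact_force: [0.4, -0.3, -0.5]
opening: 0.898
gripper_force: 0.0
```

Request:
{"name": "move_arm", "arguments": {
  "rows": [
    [[0,-0.3,-0.5],[0,0,0]],
    [[0,-0.6,-0.6],[0,0,0]],
    [[0,-0.9,-0.6],[0,0,0]],
    [[0,-1,-0.6],[0,0,0]],
    [[0,-1,-0.6],[0,0,0]],
    [[0,-1,-0.6],[0,0,0]]
  ],
  "claw": 1
}}

```text
clock: 19.22
tcp_pos: [430.7, 199.2, 197.0]
orientation: [0.0, 1.0, 0.001, -0.0]
contact_force: [0.8, 0.6, 0.6]
opening: 1.0
gripper_force: 0.0
```

```bash
python3 loc.py stin2 431 298 43 24
```

```text
stin2 [430.7 199.2 197. ] [ 0.  1.  0. -0.] pred [368.3 184.1] r 28.77203731685647
(np.float32(369.16666), np.float32(183.83333)) 30.066666 [430.8 298.7  43. ]
(np.float32(368.5), np.float32(180.83333)) 29.333334 [428.2 298.   43. ]
(np.float32(371.83334), np.float32(185.5)) 29.333334 [432.2 301.1  43. ]
(np.float32(372.83334), np.float32(182.16667)) 26.733332 [429.3 301.7  43. ]
```

View pics/stin2.png

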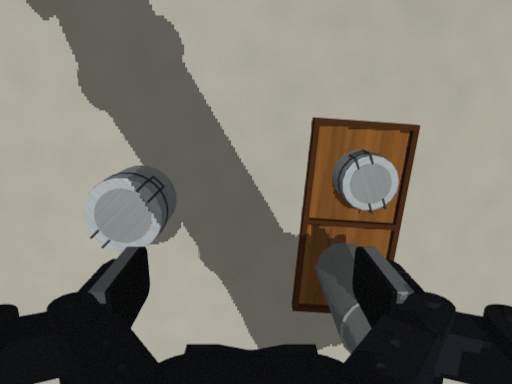

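The small tin sits in the near compartment at (366,181), inside its walls. The tall tumbler is unmoved in the other compartment.

Request:
{"name": "move_arm", "arguments": {
  "rows": [
    [[-0.04,-1,0],[0,0,0]],
    [[-0.04,-1,0],[0,0,0]],
    [[-0.04,-1,0],[0,0,0]]
  ]
}}

```text
clock: 19.52
tcp_pos: [434.9, 95.7, 196.2]
orientation: [0.001, 1.0, -0.001, -0.001]
contact_force: [0.0, -0.2, -0.3]
opening: 1.0
gripper_force: 0.0
```

Request:
{"name": "move_arm", "arguments": {
  "rows": [
    [[-0.04,-1,0],[0,0,0]],
    [[-0.04,-1,0],[0,0,0]],
    [[-0.04,-1,0],[0,0,0]]
  ]
}}

```text
clock: 19.77
tcp_pos: [439.0, -4.8, 196.6]
orientation: [0.001, 1.0, -0.001, -0.0]
contact_force: [0.2, -0.2, 0.8]
opening: 1.003
gripper_force: 0.0
```

Request:
{"name": "move_arm", "arguments": {
  "rows": [
    [[-0.04,-0.92,0.3],[0,0,0]],
    [[-0.04,-0.92,0.3],[0,0,0]],
    [[-0.04,-0.92,0.3],[0,0,0]],
    [[-0.04,-0.92,0.3],[0,0,0]],
    [[-0.04,-0.92,0.3],[0,0,0]],
    [[-0.04,-0.92,0.3],[0,0,0]],
    [[-0.04,-0.92,0.3],[0,0,0]],
    [[-0.04,-0.92,0.3],[0,0,0]]
  ]
}}

```text
clock: 20.43
tcp_pos: [443.5, -91.2, 167.0]
orientation: [-0.002, 1.0, 0.0, 0.0]
contact_force: [-0.7, -0.3, 0.3]
opening: 0.999
gripper_force: 0.0
```

```bash
python3 loc.py short1 442.5 -93 62 28
```

```text
short1 [443.5 -91.2 167. ] [-0.  1.  0.  0.] pred [247.3 198.5] r 40.313427677819156
(np.float32(246.16666), np.float32(193.83334)) 37.166668 [439.1 -93.8  62. ]
(np.float32(245.83334), np.float32(197.16666)) 40.2 [441.5 -94.   62. ]
(np.float32(248.5), np.float32(195.5)) 37.266666 [440.3 -92.2  62. ]
(np.float32(242.83334), np.float32(197.83334)) 39.466667 [442.  -96.1  62. ]
```

Request:
{"name": "move_arm", "arguments": {
  "rows": [
    [[0.015,-0.01,0.3],[0,0,0]],
    [[0.015,-0.01,0.6],[0,0,0]],
    [[0.015,-0.01,0.8],[0,0,0]],
    [[0.015,-0.01,0.8],[0,0,0]]
  ]
}}

```text
clock: 20.82
tcp_pos: [438.4, -92.9, 83.5]
orientation: [-0.001, 1.0, -0.0, -0.004]
contact_force: [-0.5, 0.1, 0.4]
opening: 1.003
gripper_force: 0.0
```

Request:
{"name": "move_arm", "arguments": {
  "rows": [
    [[0,0,0.15],[0,0,0]],
    [[0,0,0.3],[0,0,0]],
    [[0,0,0.4],[0,0,0]],
    [[0,0,0.47],[0,0,0]],
    [[0,0,0.47],[0,0,0]],
    [[0,0,0.47],[0,0,0]],
    [[0,0,0.47],[0,0,0]]
  ]
}}

```text
clock: 21.4
tcp_pos: [442.2, -93.8, 40.6]
orientation: [-0.0, 1.0, 0.0, 0.001]
contact_force: [-0.4, 0.7, 0.5]
opening: 0.994
gripper_force: 0.0
```

Request:
{"name": "move_arm", "arguments": {
  "rows": [
    [[0,0,0],[0,0,0]],
    [[0,0,0],[0,0,0]],
    [[0,0,0],[0,0,0]],
    [[0,0,0],[0,0,0]],
    [[0,0,0],[0,0,0]],
    [[0,0,0],[0,0,0]],
    [[0,0,0],[0,0,0]],
    [[0,0,0],[0,0,0]],
    [[0,0,0],[0,0,0]],
    [[0,0,0],[0,0,0]]
  ],
  "claw": -1
}}

```text
clock: 22.23
tcp_pos: [442.0, -93.9, 40.4]
orientation: [-0.0, 1.0, 0.0, 0.0]
contact_force: [-1.1, -0.1, 6.0]
opening: 0.633
gripper_force: 31.2
```

Request:
{"name": "move_arm", "arguments": {
  "rows": [
    [[0,0,-0.1],[0,0,0]],
    [[0,0,-0.3],[0,0,0]],
    [[0,0,-0.6],[0,0,0]],
    [[0,0,-0.8],[0,0,0]],
    [[0,0,-0.8],[0,0,0]]
  ]
}}

```text
clock: 22.65
tcp_pos: [444.2, -94.2, 123.9]
orientation: [-0.0, 1.0, 0.001, 0.004]
contact_force: [0.8, 0.4, -1.1]
opening: 0.634
gripper_force: 32.3
```

Request:
{"name": "move_arm", "arguments": {
  "rows": [
    [[-0.1,-0.22,0],[0,0,0]],
    [[-0.2,-0.5,0],[0,0,0]],
    [[-0.3,-0.75,0],[0,0,0]],
    [[-0.4,-0.95,0],[0,0,0]]
  ]
}}

```text
clock: 22.98
tcp_pos: [481.2, -190.6, 119.5]
orientation: [0.0, 1.0, -0.0, -0.0]
contact_force: [0.1, -0.2, -0.4]
opening: 0.633
gripper_force: 32.3
```

Request:
{"name": "move_arm", "arguments": {
  "rows": [
    [[-0.14,-0.3,0],[0,0,0]],
    [[-0.28,-0.65,0],[0,0,0]],
    [[-0.4,-0.95,0],[0,0,0]]
  ]
}}

```text
clock: 23.23
tcp_pos: [521.8, -285.2, 118.9]
orientation: [-0.001, 1.0, -0.0, -0.001]
contact_force: [0.9, 0.3, 0.4]
opening: 0.628
gripper_force: 32.3
```

Request:
{"name": "move_arm", "arguments": {
  "rows": [
    [[-0.1,-0.2,0],[0,0,0]],
    [[-0.13,-0.29,0],[0,0,0]],
    [[-0.13,-0.29,0.1],[0,0,0]],
    [[-0.13,-0.29,0.3],[0,0,0]],
    [[-0.13,-0.29,0.45],[0,0,0]],
    [[-0.13,-0.29,0.5],[0,0,0]],
    [[-0.13,-0.29,0.5],[0,0,0]],
    [[-0.13,-0.29,0.5],[0,0,0]],
    [[-0.13,-0.29,0.5],[0,0,0]]
  ]
}}

```text
clock: 23.98
tcp_pos: [535.1, -312.6, 70.6]
orientation: [-0.0, 1.0, -0.0, 0.001]
contact_force: [-0.1, 0.5, -0.7]
opening: 0.632
gripper_force: 32.4
```

Contact is expected at TCP z ≈ 45.5.

Request:
{"name": "move_arm", "arguments": {
  "rows": [
    [[0,-0.01,0.06],[0,0,0]],
    [[0,-0.01,0.12],[0,0,0]],
    [[0,-0.01,0.16],[0,0,0]],
    [[0,-0.01,0.19],[0,0,0]],
    [[0,-0.01,0.21],[0,0,0]],
    [[0,-0.01,0.23],[0,0,0]],
    [[0,-0.01,0.245],[0,0,0]],
    [[0,-0.01,0.25],[0,0,0]],
    [[0,-0.01,0.25],[0,0,0]],
    [[0,-0.01,0.25],[0,0,0]]
  ]
}}

```text
clock: 24.82
tcp_pos: [534.6, -313.9, 45.5]
orientation: [-0.0, 1.0, 0.0, 0.0]
contact_force: [-2.0, 1.4, 5.4]
opening: 0.631
gripper_force: 32.4
```

Request:
{"name": "move_arm", "arguments": {
  "rows": [
    [[0,0,0],[0,0,0]],
    [[0,0,0],[0,0,0]],
    [[0,0,0],[0,0,0]],
    [[0,0,0],[0,0,0]],
    [[0,0,0],[0,0,0]],
    [[0,0,0],[0,0,0]],
    [[0,0,0],[0,0,0]]
  ],
  "claw": 0.9
}}

```text
clock: 25.4
tcp_pos: [534.5, -313.8, 44.7]
orientation: [-0.0, 1.0, 0.0, -0.0]
contact_force: [-0.4, 0.4, 0.0]
opening: 0.947
gripper_force: 0.0
```

Request:
{"name": "move_arm", "arguments": {
  "rows": [
    [[0,0,-0.1],[0,0,0]],
    [[0,0,-0.3],[0,0,0]],
    [[0,0,-0.6],[0,0,0]],
    [[0,0,-0.9],[0,0,0]],
    [[0,0,-1],[0,0,0]]
  ]
}}

```text
clock: 25.82
tcp_pos: [536.3, -315.7, 150.1]
orientation: [0.0, 1.0, -0.001, 0.003]
contact_force: [0.6, -1.1, 0.7]
opening: 0.949
gripper_force: 0.0
```

Request:
{"name": "move_arm", "arguments": {
  "rows": [
    [[0.2,0.3,-0.5],[0,0,0]],
    [[0.3,0.6,-0.6],[0,0,0]],
    [[0.3,0.9,-0.6],[0,0,0]],
    [[0.3,1,-0.6],[0,0,0]],
    [[0.3,1,-0.6],[0,0,0]],
    [[0.3,1,-0.6],[0,0,0]],
    [[0.3,1,-0.6],[0,0,0]]
  ],
  "claw": 1
}}

```text
clock: 26.4
tcp_pos: [504.2, -215.1, 205.0]
orientation: [0.001, 1.0, -0.0, 0.0]
contact_force: [-0.5, -0.9, 0.9]
opening: 1.002
gripper_force: 0.0
```

```bash
python3 loc.py short2 535 -314 67 28
```

```text
short2 [ 504.2 -215.1  205. ] [ 0.  1. -0.  0.] pred [128.4 225.1] r 34.471750576183744
(np.float32(126.16667), np.float32(226.83333)) 36.033333 [ 536.5 -315.9   67. ]
(np.float32(128.5), np.float32(225.5)) 33.466667 [ 535.4 -313.9   67. ]
(np.float32(130.83334), np.float32(218.5)) 33.8 [ 529.4 -311.5   67. ]
(np.float32(128.5), np.float32(222.5)) 32.0 [ 532.8 -313.7   67. ]
```

View pics/short2.png

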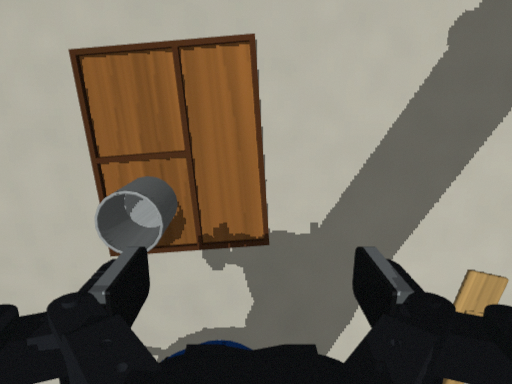

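The short tumbler stands in the far square compartment (foot at about (155,195)), away from the walls, and the tray is unmoved. Next is the large tin.

Request:
{"name": "move_arm", "arguments": {
  "rows": [
    [[0.16,1,0],[0,0,0]],
    [[0.16,1,0],[0,0,0]],
    [[0.16,1,0],[0,0,0]]
  ]
}}

```text
clock: 26.7
tcp_pos: [487.7, -110.8, 204.0]
orientation: [-0.0, 1.0, 0.001, -0.001]
contact_force: [0.9, 0.5, -0.6]
opening: 0.999
gripper_force: 0.0
```

Request:
{"name": "move_arm", "arguments": {
  "rows": [
    [[0.16,1,0],[0,0,0]],
    [[0.16,1,0],[0,0,0]],
    [[0.16,1,0],[0,0,0]]
  ]
}}

```text
clock: 26.95
tcp_pos: [471.6, -9.9, 204.4]
orientation: [-0.001, 1.0, 0.001, -0.001]
contact_force: [0.1, 0.5, -0.1]
opening: 1.003
gripper_force: 0.0
```

Request:
{"name": "move_arm", "arguments": {
  "rows": [
    [[0.16,1,0],[0,0,0]],
    [[0.16,1,0],[0,0,0]],
    [[0.16,1,0],[0,0,0]]
  ]
}}

```text
clock: 27.2
tcp_pos: [455.6, 90.1, 204.4]
orientation: [-0.001, 1.0, 0.001, -0.0]
contact_force: [0.0, 0.6, 0.2]
opening: 1.0
gripper_force: 0.0
```

Request:
{"name": "move_arm", "arguments": {
  "rows": [
    [[0,0.12,0.35],[0,0,0]],
    [[0,0.12,0.35],[0,0,0]],
    [[0,0.12,0.35],[0,0,0]],
    [[0,0.12,0.35],[0,0,0]],
    [[0,0.12,0.35],[0,0,0]],
    [[0,0.12,0.35],[0,0,0]],
    [[0,0.12,0.35],[0,0,0]]
  ]
}}

```text
clock: 27.78
tcp_pos: [457.2, 97.4, 170.8]
orientation: [0.001, 1.0, 0.0, 0.001]
contact_force: [0.1, 0.5, 0.9]
opening: 1.001
gripper_force: 0.0
```

```bash
python3 loc.py ltin1 455 96 58 32
```

```text
ltin1 [457.2  97.4 170.8] [0. 1. 0. 0.] pred [247.8 193.7] r 44.72704779812958
(np.float32(247.83334), np.float32(185.5)) 42.233334 [449.  96.  58.]
(np.float32(249.16666), np.float32(188.83334)) 45.566666 [451.4  97.   58. ]
(np.float32(251.16666), np.float32(190.83334)) 46.333332 [452.9  98.4  58. ]
(np.float32(250.5), np.float32(185.83334)) 42.966663 [449.2  97.9  58. ]
```

View pics/ltin1_fit.png

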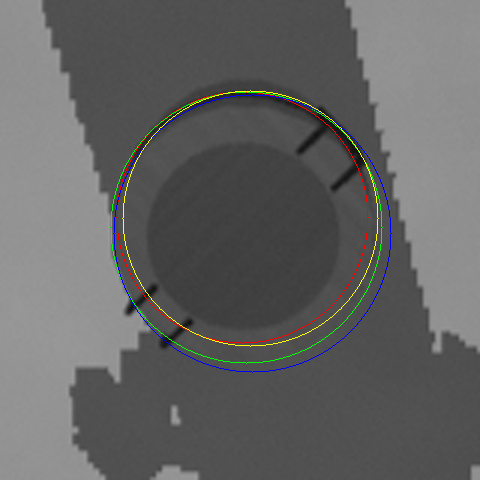

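The fit view shows the lid's inner disc centred at crop (244,235), which puts the tin at about (453,96.5). The clips lie on the diagonal, clear of the pads.

Request:
{"name": "move_arm", "arguments": {
  "rows": [
    [[0.04,0,0.3],[0,0,0]],
    [[0.04,0,0.6],[0,0,0]],
    [[0.04,0,0.8],[0,0,0]],
    [[0.04,0,0.8],[0,0,0]],
    [[0.04,0,0.8],[0,0,0]],
    [[0.04,0,0.8],[0,0,0]]
  ]
}}

```text
clock: 28.33
tcp_pos: [453.5, 98.3, 91.2]
orientation: [-0.0, 1.0, 0.0, 0.001]
contact_force: [0.7, -0.8, 1.0]
opening: 0.998
gripper_force: 0.0
```

Request:
{"name": "move_arm", "arguments": {
  "rows": [
    [[0,0,0.1],[0,0,0]],
    [[0,0,0.2],[0,0,0]],
    [[0,0,0.3],[0,0,0]],
    [[0,0,0.4],[0,0,0]],
    [[0,0,0.48],[0,0,0]],
    [[0,0,0.53],[0,0,0]],
    [[0,0,0.53],[0,0,0]],
    [[0,0,0.53],[0,0,0]]
  ]
}}

```text
clock: 29.0
tcp_pos: [452.3, 98.0, 36.4]
orientation: [-0.0, 1.0, -0.0, -0.0]
contact_force: [0.3, 0.1, 0.7]
opening: 1.002
gripper_force: 0.0
```

Request:
{"name": "move_arm", "arguments": {
  "rows": [
    [[0,0,0],[0,0,0]],
    [[0,0,0],[0,0,0]],
    [[0,0,0],[0,0,0]],
    [[0,0,0],[0,0,0]],
    [[0,0,0],[0,0,0]],
    [[0,0,0],[0,0,0]],
    [[0,0,0],[0,0,0]],
    [[0,0,0],[0,0,0]],
    [[0,0,0],[0,0,0]],
    [[0,0,0],[0,0,0]]
  ],
  "claw": -1
}}

```text
clock: 29.83
tcp_pos: [453.1, 98.1, 37.5]
orientation: [-0.0, 1.0, 0.0, 0.001]
contact_force: [-0.8, -1.1, 5.8]
opening: 0.74
gripper_force: 33.3
```

Request:
{"name": "move_arm", "arguments": {
  "rows": [
    [[0,0,-0.1],[0,0,0]],
    [[0,0,-0.3],[0,0,0]],
    [[0,0,-0.6],[0,0,0]],
    [[0,0,-0.9],[0,0,0]],
    [[0,0,-0.9],[0,0,0]]
  ]
}}

```text
clock: 30.25
tcp_pos: [455.8, 99.3, 132.3]
orientation: [-0.0, 1.0, 0.002, 0.004]
contact_force: [0.7, 0.1, -2.8]
opening: 0.743
gripper_force: 33.9
```

Request:
{"name": "move_arm", "arguments": {
  "rows": [
    [[0.0,-0.2,0],[0,0,0]],
    [[0.0,-0.45,0],[0,0,0]],
    [[0.0,-0.7,0],[0,0,0]],
    [[0.0,-1,0],[0,0,0]]
  ]
}}

```text
clock: 30.58
tcp_pos: [451.8, -1.6, 126.5]
orientation: [-0.001, 1.0, 0.0, -0.0]
contact_force: [0.9, 0.5, -1.3]
opening: 0.744
gripper_force: 33.9
```

Request:
{"name": "move_arm", "arguments": {
  "rows": [
    [[0.0,-0.33,0],[0,0,0]],
    [[0.0,-0.67,0],[0,0,0]],
    [[0.0,-1,0],[0,0,0]]
  ]
}}

```text
clock: 30.83
tcp_pos: [451.7, -103.0, 126.6]
orientation: [-0.0, 1.0, 0.0, -0.0]
contact_force: [1.5, -0.8, -2.3]
opening: 0.744
gripper_force: 33.9
```

Request:
{"name": "move_arm", "arguments": {
  "rows": [
    [[0.0,-0.33,0],[0,0,0]],
    [[0.0,-0.67,0],[0,0,0]],
    [[0.0,-1,0],[0,0,0]]
  ]
}}

```text
clock: 31.08
tcp_pos: [451.9, -202.9, 126.7]
orientation: [-0.0, 1.0, 0.001, 0.0]
contact_force: [-0.2, -0.6, -2.2]
opening: 0.744
gripper_force: 33.9
```

Request:
{"name": "move_arm", "arguments": {
  "rows": [
    [[0.04,-0.33,0],[0,0,0]],
    [[0.08,-0.65,0],[0,0,0]],
    [[0.12,-0.85,0],[0,0,0]],
    [[0.12,-1,0],[0,0,0]],
    [[0.12,-1,0],[0,0,0]],
    [[0.12,-1,0],[0,0,0]]
  ]
}}

```text
clock: 31.58
tcp_pos: [439.9, -301.9, 126.3]
orientation: [0.001, 1.0, 0.0, -0.001]
contact_force: [0.3, -0.0, -1.2]
opening: 0.743
gripper_force: 34.0
```

Request:
{"name": "move_arm", "arguments": {
  "rows": [
    [[0,-0.1,0],[0,0,0]],
    [[0,-0.18,0],[0,0,0]],
    [[0,-0.18,0.1],[0,0,0]],
    [[0,-0.18,0.3],[0,0,0]],
    [[0,-0.18,0.5],[0,0,0]],
    [[0,-0.18,0.6],[0,0,0]],
    [[0,-0.18,0.6],[0,0,0]],
    [[0,-0.18,0.6],[0,0,0]],
    [[0,-0.18,0.6],[0,0,0]]
  ]
}}

```text
clock: 32.33
tcp_pos: [441.2, -320.0, 67.6]
orientation: [-0.0, 1.0, -0.0, 0.001]
contact_force: [-0.1, -0.4, -1.4]
opening: 0.739
gripper_force: 34.1
```

Request:
{"name": "move_arm", "arguments": {
  "rows": [
    [[0,-0.01,0.06],[0,0,0]],
    [[0,-0.01,0.12],[0,0,0]],
    [[0,-0.01,0.16],[0,0,0]],
    [[0,-0.01,0.19],[0,0,0]],
    [[0,-0.01,0.21],[0,0,0]],
    [[0,-0.01,0.23],[0,0,0]],
    [[0,-0.01,0.24],[0,0,0]],
    [[0,-0.01,0.245],[0,0,0]],
    [[0,-0.01,0.245],[0,0,0]],
    [[0,-0.01,0.245],[0,0,0]]
  ]
}}

```text
clock: 33.17
tcp_pos: [440.4, -320.8, 42.6]
orientation: [-0.0, 1.0, 0.0, -0.0]
contact_force: [-2.4, 1.6, 3.4]
opening: 0.744
gripper_force: 34.4
```

Request:
{"name": "move_arm", "arguments": {
  "rows": [
    [[0,0,0],[0,0,0]],
    [[0,0,0],[0,0,0]],
    [[0,0,0],[0,0,0]],
    [[0,0,0],[0,0,0]],
    [[0,0,0],[0,0,0]],
    [[0,0,0],[0,0,0]],
    [[0,0,0],[0,0,0]]
  ],
  "claw": 1
}}

```text
clock: 33.75
tcp_pos: [440.6, -320.9, 42.3]
orientation: [-0.0, 1.0, -0.0, 0.0]
contact_force: [-0.3, 0.4, 0.7]
opening: 1.004
gripper_force: 0.0
```

Request:
{"name": "move_arm", "arguments": {
  "rows": [
    [[0,0,-0.1],[0,0,0]],
    [[0,0,-0.3],[0,0,0]],
    [[0,0,-0.6],[0,0,0]],
    [[0,0,-0.9],[0,0,0]],
    [[0,0,-1],[0,0,0]]
  ]
}}

```text
clock: 34.17
tcp_pos: [442.1, -322.8, 146.8]
orientation: [0.0, 1.0, -0.001, 0.003]
contact_force: [0.9, -0.6, 0.6]
opening: 1.0
gripper_force: 0.0
```

Request:
{"name": "move_arm", "arguments": {
  "rows": [
    [[-0.2,0.3,-0.5],[0,0,0]],
    [[-0.4,0.6,-0.8],[0,0,0]],
    [[-0.4,0.8,-0.8],[0,0,0]],
    [[-0.4,0.8,-0.8],[0,0,0]],
    [[-0.4,0.8,-0.8],[0,0,0]],
    [[-0.4,0.8,-0.8],[0,0,0]],
    [[-0.4,0.8,-0.8],[0,0,0]]
  ]
}}

```text
clock: 34.75
tcp_pos: [479.3, -242.0, 221.7]
orientation: [0.001, 1.0, -0.0, -0.001]
contact_force: [0.6, -0.9, 1.0]
opening: 0.998
gripper_force: 0.0
```

```bash
python3 loc.py ltin2 440 -321 63 32;python3 - <<'E'
from h import *
im=cv2.cvtColor(cv2.imread("pics/ltin2.png"),cv2.COLOR_BGR2RGB);C=wristcam(sense())
for b in blobs(brown(im),2500):
    m=cv2.approxPolyDP(cv2.convexHull(b),6,True)[:,0];print(m.tolist(),*[plane(C,v,12)[:2] for v in m])
E
```

```text
ltin2 [ 479.3 -242.   221.7] [ 0.  1. -0. -0.] pred [153.3 135.8] r 39.155307953602836
(np.float32(153.16666), np.float32(137.83334)) 39.966667 [ 441.6 -321.2   63. ]
(np.float32(156.5), np.float32(139.16666)) 36.666668 [ 442.7 -318.6   63. ]
(np.float32(156.83334), np.float32(134.83334)) 39.966667 [ 439.2 -318.1   63. ]
(np.float32(152.5), np.float32(134.5)) 36.666668 [ 439.  -321.6   63. ]
[[282, 67], [292, 259], [189, 267], [137, 231], [111, 82]] [ 382.18726927 -212.76643852] [ 574.27518769 -197.74099652] [ 583.52478228 -307.72884119] [ 542.39330136 -359.8095284 ] [ 395.11116783 -371.02070436]
```

View pics/ltin2.png

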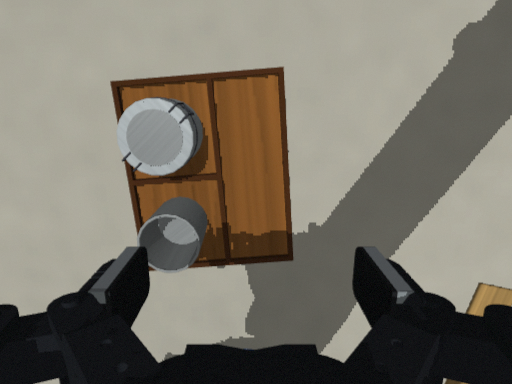

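The large tin stands in the near square compartment (160,137), and the short tumbler next to it. The tray corners are unchanged, so the trough is free along (250,165).

Request:
{"name": "move_arm", "arguments": {
  "rows": [
    [[-0.7,0.88,0],[0,0,0]],
    [[-0.7,0.88,0],[0,0,0]],
    [[-0.7,0.88,0],[0,0,0]],
    [[-0.7,0.88,0],[0,0,0]]
  ]
}}

```text
clock: 35.13
tcp_pos: [553.9, -146.4, 220.9]
orientation: [-0.004, 1.0, 0.001, -0.0]
contact_force: [-1.0, -0.0, -0.5]
opening: 1.004
gripper_force: 0.0
```

Request:
{"name": "move_arm", "arguments": {
  "rows": [
    [[-0.7,0.88,0],[0,0,0]],
    [[-0.7,0.88,0],[0,0,0]],
    [[-0.7,0.88,0],[0,0,0]],
    [[-0.7,0.88,0],[0,0,0]]
  ]
}}

```text
clock: 35.47
tcp_pos: [623.4, -57.9, 220.4]
orientation: [-0.004, 1.0, 0.001, -0.0]
contact_force: [0.5, 1.3, -0.1]
opening: 0.995
gripper_force: 0.0
```

Request:
{"name": "move_arm", "arguments": {
  "rows": [
    [[-0.71,0.88,0.2],[0,0,0.31]],
    [[-0.71,0.88,0.2],[0,0,0.31]],
    [[-0.71,0.88,0.2],[0,0,0.31]],
    [[-0.71,0.88,0.2],[0,0,0.31]],
    [[-0.71,0.88,0.2],[0,0,0.31]],
    [[-0.71,0.88,0.2],[0,0,0.31]],
    [[-0.71,0.88,0.2],[0,0,0.31]],
    [[-0.71,0.88,0.2],[0,0,0.31]],
    [[-0.71,0.88,0.2],[0,0,0.31]]
  ]
}}

```text
clock: 36.22
tcp_pos: [691.1, 21.5, 203.0]
orientation: [0.122, 0.992, 0.0, 0.0]
contact_force: [0.0, 0.7, 0.1]
opening: 0.999
gripper_force: 0.0
```

```bash
cat > spat.py <<'E'
import sys,pickle
from h import *
np.set_printoptions(precision=1,suppress=True)
s=sense();im=camera("wrist");cv2.imwrite(f"pics/{sys.argv[1]}.png",im[:,:,::-1]);C=wristcam(s);pickle.dump((s,im),open(sys.argv[1]+".pkl","wb"))
print(s["tcp_pos"],s["orientation"].round(4),s["qpos"].round(2))
for b in blobs(brown(im),800):
    m=cv2.approxPolyDP(b,3,True)[:,0];print(cv2.contourArea(b))
    for v in m: print(v,plane(C,v,0)[:2],plane(C,v,6)[:2],plane(C,v,24)[:2])
E
python3 spat.py sp1
```

```text
[691.1  21.5 203. ] [0.1 1.  0.  0. ] [-0.6  0.5  0.8  1.4 -0.4  1.4  1.5]
5318.0
[221  88] [609.   14.9] [609.3  15.3] [610.4  16.6]
[223 156] [669.6   0.3] [668.8   1. ] [666.5   3. ]
[235 157] [673.3  11.2] [672.5  11.7] [670.   13.2]
[238 262] [780.9 -13.7] [778.1 -12.8] [769.6  -9.9]
[256 264] [787.7   4. ] [784.8   4.6] [775.9   6.5]
[257 156] [677.5  31.9] [676.6  32.1] [673.8  32.4]
[268 155] [679.1  42.4] [678.2  42.3] [675.3  42.1]
[267  88] [619.1  55.6] [619.3  55.3] [619.8  54.3]
```

View pics/sp1.png

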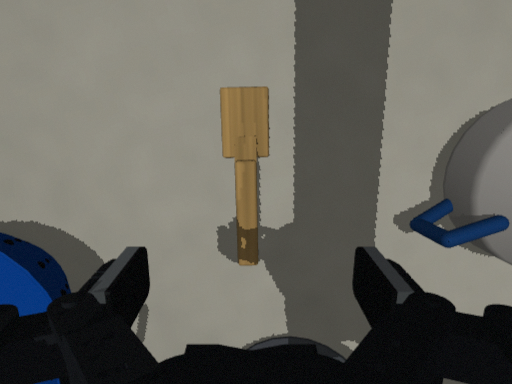

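The view shows the spatula's blade at (221–268, 88–156) and its handle down to the butt at (247,263). The colander (lower left) and the teapot's handle (right) are both well outside the fingers' reach.

Request:
{"name": "move_arm", "arguments": {
  "rows": [
    [[-0.144,-0.04,0.3],[0,0,-0.016]],
    [[-0.144,-0.04,0.6],[0,0,-0.016]],
    [[-0.144,-0.04,0.9],[0,0,-0.016]],
    [[-0.144,-0.04,0.9],[0,0,-0.016]],
    [[-0.144,-0.04,0.9],[0,0,-0.016]],
    [[-0.144,-0.04,0.9],[0,0,-0.016]],
    [[-0.144,-0.04,0.9],[0,0,-0.016]],
    [[-0.144,-0.04,0.9],[0,0,-0.016]]
  ]
}}

```text
clock: 36.93
tcp_pos: [705.8, 15.8, 115.0]
orientation: [0.115, 0.993, 0.0, 0.002]
contact_force: [-0.1, 0.7, -0.2]
opening: 0.998
gripper_force: 0.0
```

```bash
python3 spat.py sp2
python3 - <<'E'
from h import *
import pickle
np.set_printoptions(precision=1,suppress=True)
# blade tip and step corners, matched by order from the upper-left corner
r=[]
for k in("sp1","sp2"):
    s,im=pickle.load(open(k+".pkl","rb"));b=max(blobs(brown(im),800),key=cv2.contourArea);m=cv2.approxPolyDP(b,3,True)[:,0].astype(float)
    r.append((wristcam(s),m))
for f in (lambda m:m[:,0]+m[:,1],lambda m:-m[:,0]+m[:,1]):
    print(*tri([(c,m[np.argmin(f(m))]) for c,m in r]))
E
```

```text
[705.8  15.8 115. ] [0.1 1.  0.  0. ] [-0.6  0.6  0.7  1.5 -0.4  1.2  1.6]
10421.0
[214  55] [608.2  14.9] [609.   15.3] [611.6  16.6]
[217 153] [670.5   0.7] [669.7   1.5] [667.6   3.8]
[232 154] [673.5  10.7] [672.7  11.3] [670.3  12.8]
[235 298] [784.7 -14.4] [781.1 -13.3] [770.2  -9.8]
[259 300] [790.7   3.6] [787.    4.3] [775.7   6.4]
[263 153] [677.8  32. ] [676.9  32. ] [674.1  32. ]
[278 151] [678.8  42.5] [677.8  42.2] [675.   41.4]
[280  58] [619.7  56.3] [620.3  55.7] [621.9  53.8]
[609.5  15.5   9.4] 0.030923064622681847
[619.4  55.9  -0.1] 0.4737705787064624
```

Request:
{"name": "move_arm", "arguments": {
  "rows": [
    [[0.01,-0.015,0.15],[0,0,0]],
    [[0.01,-0.015,0.35],[0,0,0]],
    [[0.01,-0.015,0.5],[0,0,0]],
    [[0.01,-0.015,0.65],[0,0,0]],
    [[0.01,-0.015,0.75],[0,0,0]],
    [[0.01,-0.015,0.8],[0,0,0]],
    [[0.01,-0.015,0.84],[0,0,0]],
    [[0.01,-0.015,0.85],[0,0,0]],
    [[0.01,-0.015,0.85],[0,0,0]],
    [[0.01,-0.015,0.85],[0,0,0]]
  ]
}}

```text
clock: 37.82
tcp_pos: [703.8, 14.6, 28.1]
orientation: [0.115, 0.993, 0.0, 0.001]
contact_force: [-0.2, -0.3, 1.7]
opening: 0.999
gripper_force: 0.0
```

Request:
{"name": "move_arm", "arguments": {
  "rows": [
    [[0,0,0],[0,0,0]],
    [[0,0,0],[0,0,0]],
    [[0,0,0],[0,0,0]],
    [[0,0,0],[0,0,0]],
    [[0,0,0],[0,0,0]],
    [[0,0,0],[0,0,0]],
    [[0,0,0],[0,0,0]],
    [[0,0,0],[0,0,0]],
    [[0,0,0],[0,0,0]],
    [[0,0,0],[0,0,0]],
    [[0,0,0],[0,0,0]],
    [[0,0,0],[0,0,0]]
  ],
  "claw": -1,
  "force": 40
}}

```text
clock: 38.82
tcp_pos: [703.4, 14.7, 27.6]
orientation: [0.115, 0.993, 0.0, 0.0]
contact_force: [-0.1, 0.1, 3.7]
opening: 0.219
gripper_force: 40.2
```

Request:
{"name": "move_arm", "arguments": {
  "rows": [
    [[0,0,0],[0,0,0]],
    [[0,0,0],[0,0,0]],
    [[0,0,0],[0,0,0]]
  ]
}}

```text
clock: 39.07
tcp_pos: [703.4, 14.6, 27.6]
orientation: [0.115, 0.993, 0.0, 0.0]
contact_force: [0.6, 0.1, 3.3]
opening: 0.221
gripper_force: 40.4
```

Request:
{"name": "move_arm", "arguments": {
  "rows": [
    [[0,0,-0.1],[0,0,0]],
    [[0,0,-0.25],[0,0,0]],
    [[0,0,-0.5],[0,0,0]],
    [[0,0,-0.75],[0,0,0]],
    [[0,0,-0.95],[0,0,0]],
    [[0,0,-1],[0,0,0]],
    [[0,0,-1],[0,0,0]]
  ]
}}

```text
clock: 39.65
tcp_pos: [704.3, 14.4, 130.1]
orientation: [0.115, 0.993, 0.001, 0.002]
contact_force: [0.5, 0.6, -0.7]
opening: 0.221
gripper_force: 39.9
```

Request:
{"name": "move_arm", "arguments": {
  "rows": [
    [[0.1,-0.2,0],[0,0,-0.08]],
    [[0.2,-0.4,0],[0,0,-0.16]],
    [[0.3,-0.6,0],[0,0,-0.24]],
    [[0.4,-0.8,0],[0,0,-0.32]],
    [[0.49,-0.98,0],[0,0,-0.396]],
    [[0.49,-0.98,0],[0,0,-0.396]]
  ]
}}

```text
clock: 40.15
tcp_pos: [629.0, -74.7, 126.0]
orientation: [-0.038, 0.999, -0.001, -0.002]
contact_force: [0.6, -2.0, -0.9]
opening: 0.217
gripper_force: 39.9
```

Request:
{"name": "move_arm", "arguments": {
  "rows": [
    [[0.2,-0.2,0],[0,0,0]],
    [[0.4,-0.4,0],[0,0,0]],
    [[0.6,-0.6,0],[0,0,0]],
    [[0.77,-0.785,0],[0,0,0]]
  ]
}}

```text
clock: 40.48
tcp_pos: [560.6, -154.5, 125.9]
orientation: [-0.04, 0.999, 0.0, -0.001]
contact_force: [1.0, -0.4, -0.1]
opening: 0.229
gripper_force: 39.9
```

Request:
{"name": "move_arm", "arguments": {
  "rows": [
    [[0.2,-0.2,0],[0,0,0]],
    [[0.4,-0.4,0],[0,0,0]],
    [[0.6,-0.6,0],[0,0,0]],
    [[0.72,-0.74,0],[0,0,0]],
    [[0.77,-0.785,0],[0,0,0]],
    [[0.77,-0.785,0],[0,0,0]],
    [[0.77,-0.785,0],[0,0,0]],
    [[0.77,-0.785,0],[0,0,0]],
    [[0.77,-0.785,0],[0,0,0]],
    [[0.77,-0.785,0],[0,0,0]]
  ]
}}

```text
clock: 41.32
tcp_pos: [493.0, -237.2, 127.1]
orientation: [-0.041, 0.999, 0.0, -0.0]
contact_force: [-0.4, 1.2, -1.4]
opening: 0.222
gripper_force: 39.9
```

```bash
python3 spat.py sp3
```

```text
[ 493.  -237.2  127.1] [-0.  1.  0. -0.] [-0.3  0.3  0.8  1.9 -0.2  1.1  2.2]
39570.0
[54 32] [ 393.3 -377.8] [ 394.1 -374.6] [ 396.6 -364.8]
[59 68] [ 416.  -375.9] [ 416.3 -372.7] [ 417.2 -363.1]
[76 56] [ 407.3 -363.8] [ 407.7 -360.9] [ 409.2 -352.2]
[92 52] [ 403.8 -352.8] [ 404.3 -350.2] [ 406.1 -342.2]
[123  56] [ 404.6 -331.8] [ 405.1 -329.6] [ 406.8 -323.2]
[160  72] [ 412.8 -306.4] [ 413.1 -304.9] [ 414.2 -300.2]
[175  88] [ 422.5 -295.8] [ 422.6 -294.5] [ 423.  -290.6]
[183 107] [ 434.9 -289.8] [ 434.8 -288.6] [ 434.2 -285.2]
[178 138] [ 457.1 -292.7] [ 456.4 -291.5] [ 454.3 -287.8]
[146 164] [ 478.2 -315.8] [ 477. -314.] [ 473.4 -308.7]
[114 175] [ 488.5 -339.6] [ 487.1 -337.3] [ 482.7 -330.3]
[ 72 164] [ 482.8 -370.5] [ 481.5 -367.4] [ 477.5 -358.2]
[ 82 240] [ 543.2 -365.8] [ 540.4 -362.8] [ 532.1 -353.9]
[133 204] [ 510.1 -325.6] [ 508.1 -323.6] [ 502.2 -317.6]
[148 203] [ 508.3 -314.1] [ 506.4 -312.4] [ 500.6 -307.2]
[164 209] [ 512.1 -301.9] [ 510.1 -300.4] [ 504.  -296.1]
[176 221] [ 521.1 -292.4] [ 518.8 -291.2] [ 512.1 -287.6]
[181 236] [ 533.2 -288.2] [ 530.7 -287
[... 189 characters left out ...]
8.5]
[197 248] [ 542.4 -275.2] [ 539.6 -274.4] [ 531.4 -272. ]
[209 245] [ 539.  -265.9] [ 536.3 -265.3] [ 528.3 -263.6]
[215 233] [ 528.5 -261.7] [ 526.1 -261.2] [ 518.8 -259.8]
[225 234] [ 528.6 -253.8] [ 526.2 -253.6] [ 519.  -252.7]
[229 346] [ 631.5 -243.8] [ 626.6 -243.7] [ 612.  -243.6]
[250 350] [ 634.  -225.4] [ 629.1 -225.8] [ 614.3 -227. ]
[273 346] [ 628.3 -205.9] [ 623.5 -206.8] [ 609.1 -209.4]
[275 234] [ 525.4 -214.8] [ 523.  -215.5] [ 516.  -217.4]
[288 233] [ 523.7 -204.7] [ 521.4 -205.6] [ 514.5 -208.3]
[292 244] [ 532.6 -200.5] [ 530.1 -201.5] [ 522.6 -204.5]
[295 239] [ 528.2 -198.7] [ 525.8 -199.7] [ 518.6 -202.8]
[304  34] [ 380.4 -210.1] [ 381.6 -210.9] [ 385.  -213.2]
```

View pics/sp3.png

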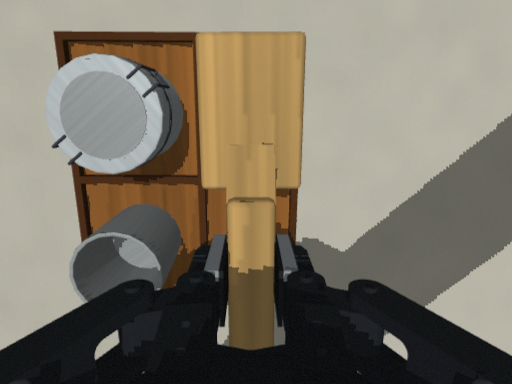

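The view shows the spatula held over the trough, its blade at (197–304, 33–187) parallel to the trough walls. The blade's width in pixels suggests the nose may droop a little, so I'll measure the pitch before lowering.

```bash
cat > pitch.py <<'E'
from h import *
import pickle
from scipy.optimize import least_squares
np.set_printoptions(precision=2,suppress=True,linewidth=150)
def edges(im,row,u0):  # columns where the light wood run through u0 ends
    m=(im[row,:,0]>1.25*im[row,:,2].astype(float)) if False else None
def feats(k,rows,u0,thr):
    s,im=pickle.load(open(k+".pkl","rb"));h=cv2.cvtColor(im,cv2.COLOR_RGB2HSV)
    return s,im,h
for k,cols,rows in (("sp2",(240,),range(44,66,1)),("sp3",(250,),range(24,44,1))):
    s,im=pickle.load(open(k+".pkl","rb"));print(k,[(r,im[r,cols[0]].tolist()) for r in rows][::2])
s,im=pickle.load(open("sp3.pkl","rb"))
for r in (60,120,170,180,184,188,192,196,200,204,210,220):
    print(r,[(c,im[r,c].tolist()) for c in list(range(193,204,2))+[226,228,230,232]+[270,272,274,276,278]+list(range(298,306,2))])
E
python3 pitch.py
```

```text
sp2 [(44, [156, 152, 141]), (46, [154, 153, 141]), (48, [155, 152, 140]), (50, [153, 151, 139]), (52, [153, 152, 139]), (54, [135, 128, 109]), (56, [144, 117, 72]), (58, [153, 123, 74]), (60, [152, 122, 74]), (62, [152, 122, 75]), (64, [152, 122, 74])]
sp3 [(24, [181, 179, 165]), (26, [179, 177, 163]), (28, [180, 178, 164]), (30, [179, 178, 163]), (32, [154, 132, 95]), (34, [165, 134, 81]), (36, [173, 140, 85]), (38, [174, 139, 85]), (40, [174, 140, 86]), (42, [173, 139, 84])]
60 [(193, [106, 68, 35]), (195, [74, 47, 25]), (197, [149, 121, 74]), (199, [176, 142, 87]), (201, [187, 151, 91]), (203, [186, 151, 92]), (226, [184, 149, 92]), (228, [180, 146, 89]), (230, [182, 148, 91]), (232, [183, 147, 90]), (270, [179, 145, 90]), (272, [173, 142, 86]), (274, [168, 138, 84]), (276, [166, 134, 81]), (278, [168, 138, 83]), (298, [182, 148, 90]), (300, [179, 142, 88]), (302, [152, 123, 74]), (304, [115, 93, 57])]
120 [(193, [147, 95, 48]), (195, [117, 75, 36]), (197, [74, 46, 26]), (199, [147, 120, 72]), (201, [174, 141, 86]), (203, [186, 151, 92]), (226, [179, 144, 88]), (228, [178, 144, 88
[... 3899 characters left out ...]
, 134, 83]), (230, [179, 145, 87]), (232, [191, 154, 94]), (270, [165, 133, 81]), (272, [150, 122, 74]), (274, [125, 101, 61]), (276, [126, 83, 44]), (278, [135, 86, 43]), (298, [183, 180, 167]), (300, [185, 183, 168]), (302, [184, 182, 167]), (304, [183, 181, 167])]
220 [(193, [119, 78, 39]), (195, [121, 79, 37]), (197, [125, 82, 44]), (199, [87, 54, 25]), (201, [77, 46, 22]), (203, [77, 47, 26]), (226, [118, 87, 50]), (228, [161, 130, 79]), (230, [178, 144, 88]), (232, [191, 155, 95]), (270, [165, 134, 82]), (272, [150, 122, 74]), (274, [122, 99, 61]), (276, [128, 85, 43]), (278, [134, 86, 40]), (298, [184, 180, 166]), (300, [181, 178, 165]), (302, [182, 180, 166]), (304, [181, 179, 165])]
```

Request:
{"name": "move_arm", "arguments": {
  "rows": [
    [[0.01,-0.01,0.15],[0,0,0]],
    [[0.01,-0.01,0.35],[0,0,0]],
    [[0.01,-0.01,0.55],[0,0,0]],
    [[0.01,-0.01,0.7],[0,0,0]],
    [[0.01,-0.01,0.8],[0,0,0]],
    [[0.01,-0.01,0.82],[0,0,0]],
    [[0.01,-0.01,0.82],[0,0,0]],
    [[0.01,-0.01,0.82],[0,0,0]],
    [[0.01,-0.01,0.82],[0,0,0]]
  ]
}}

```text
clock: 42.12
tcp_pos: [492.1, -239.8, 46.4]
orientation: [-0.04, 0.999, -0.0, 0.001]
contact_force: [-0.2, 0.2, -0.1]
opening: 0.221
gripper_force: 39.9
```

Run:
```python
from h import *
np.set_printoptions(precision=2,suppress=True,linewidth=150)
s=sense();print(s["tcp_pos"],s["orientation"],s["contact_force"],s["moment"]);Q=Rn.from_quat(s["orientation"]).as_matrix();print(Q[:,0])
# side view check: spatula edges in scene, silhouettes
im=camera("scene");c=fixed("scene")
tcp=s["tcp_pos"];u=Q[:,0]*[1,1,0];z0=tcp[2]-27.6
tip=tcp+u*95;tip[2]=z0+6;butt=tcp-u*73;butt[2]=z0+24
h=cv2.cvtColor(im,cv2.COLOR_RGB2HSV)
print("pred tip",proj(c,tip),"butt",proj(c,butt))
cv2.imwrite("pics/s3.png",im[:,:,::-1])
for n,X in(("tip",tip),("butt",butt)):
    p=proj(c,X).astype(int);print(n);
    for r in range(p[1]-6,p[1]+14,1):print(r,[ '%d'%im[r,q,0]+"/%d"%im[r,q,2] for q in range(p[0]-8,p[0]+9,2)])
```

```text
[ 492.1  -239.84   46.36] [-0.04  1.   -0.    0.  ] [-0.18  0.18 -0.14] [-0.02 -0.03 -0.01]
[-1.   -0.08 -0.  ]
pred tip [261.83 121.44] butt [210.02 137.86]
tip
115 ['187/168', '195/176', '194/176', '193/175', '194/175', '195/177', '196/177', '197/178', '198/179']
116 ['169/147', '189/170', '194/176', '193/175', '194/176', '194/177', '194/177', '196/178', '196/177']
117 ['132/108', '173/152', '192/172', '194/176', '194/177', '194/177', '194/177', '194/176', '194/176']
118 ['94/65', '149/121', '183/160', '191/173', '194/177', '194/177', '194/176', '194/175', '193/176']
119 ['95/50', '145/92', '171/134', '182/161', '193/175', '195/177', '194/176', '194/175', '193/175']
120 ['136/69', '173/92', '171/107', '168/136', '188/168', '195/177', '195/176', '195/176', '194/175']
121 ['176/91', '189/99', '182/97', '163/107', '176/147', '190/170', '194/176', '194/176', '194/177']
122 ['191/99', '191/100', '186/97', '173/96', '169/119', '176/150', '189/170', '194/176', '194/176']
123 ['190/99', '187/97', '184/96', '180/94', '174/99', '161/118', '177/153', '191/172', '194/176']
124 ['185/96', '183/
[... 2092 characters left out ...]
101/41', '79/34', '70/32', '88/44', '102/56', '108/60', '95/54', '87/49', '107/59']
144 ['82/34', '66/29', '82/34', '100/45', '105/57', '111/61', '102/56', '98/55', '104/56']
145 ['71/31', '76/31', '104/41', '108/46', '104/54', '112/61', '107/58', '101/54', '96/49']
146 ['68/31', '88/35', '111/43', '98/40', '97/48', '108/58', '103/54', '95/48', '88/41']
147 ['61/27', '86/33', '99/38', '86/35', '90/41', '100/51', '94/46', '87/39', '84/35']
148 ['57/28', '69/30', '81/34', '83/33', '86/37', '90/42', '86/38', '84/36', '84/35']
149 ['66/39', '56/26', '64/26', '77/31', '84/34', '85/35', '84/34', '84/35', '84/35']
150 ['83/59', '61/31', '56/26', '68/30', '80/34', '84/34', '84/33', '84/35', '83/34']
```

Run:
```python
from h import *
np.set_printoptions(precision=1,suppress=True)
s=sense();Q=Rn.from_quat(s["orientation"]).as_matrix();c=fixed("scene");t=s["tcp_pos"]
for th in(0,3):
    P=Q@Rn.from_euler("y",-th,degrees=True).as_matrix()   # nose down: +x turns to +z(tool)
    f=lambda x,y,h:proj(c,t+P@np.array([x,y,27.6-h]))
    print(th,"nose dz",(P@[95,0,0])[2],"tip L,R top",f(95,-22,6),f(95,22,6),"bottom R",f(95,22,0),"step R",f(31,22,6),f(31,22,0),"butt top",f(-73,-10,24),f(-73,10,24),"butt low",f(-73,10,0),f(-73,-10,0))
```

```text
0 nose dz -0.1845321661356075 tip L,R top [256.5 118.3] [267.3 124.8] bottom R [267.2 126.8] step R [248.7 133.1] [248.7 135.1] butt top [207.7 136.1] [212.4 139.6] butt low [213.1 147.8] [208.4 144.3]
3 nose dz -5.156185186685596 tip L,R top [256.2 120.1] [266.9 126.6] bottom R [266.7 128.6] step R [248.3 133.8] [248.2 135.9] butt top [207.5 134.8] [212.3 138.2] butt low [212.5 146.7] [207.8 143.2]
```

The scene view gives the spatula's pitch as under about 1°, so it is level enough. I'll lower it slowly onto the floor.

Request:
{"name": "move_arm", "arguments": {
  "rows": [
    [[0,0,0.03],[0,0,0]],
    [[0,0,0.06],[0,0,0]],
    [[0,0,0.085],[0,0,0]],
    [[0,0,0.1],[0,0,0]],
    [[0,0,0.11],[0,0,0]],
    [[0,0,0.115],[0,0,0]],
    [[0,0,0.12],[0,0,0]],
    [[0,0,0.12],[0,0,0]],
    [[0,0,0.12],[0,0,0]],
    [[0,0,0.12],[0,0,0]]
  ]
}}

```text
clock: 43.0
tcp_pos: [491.3, -239.5, 33.4]
orientation: [-0.04, 0.999, 0.0, 0.0]
contact_force: [0.8, -0.9, 0.3]
opening: 0.224
gripper_force: 39.9
```

Request:
{"name": "move_arm", "arguments": {
  "rows": [
    [[0,0,0.003],[0,0,0]],
    [[0,0,0.006],[0,0,0]],
    [[0,0,0.009],[0,0,0]],
    [[0,0,0.011],[0,0,0]],
    [[0,0,0.011],[0,0,0]],
    [[0,0,0.011],[0,0,0]],
    [[0,0,0.011],[0,0,0]]
  ]
}}

```text
clock: 43.58
tcp_pos: [491.3, -239.5, 32.5]
orientation: [-0.04, 0.999, 0.0, 0.0]
contact_force: [-2.0, 0.5, 6.2]
opening: 0.221
gripper_force: 40.6
```

Request:
{"name": "move_arm", "arguments": {
  "rows": [
    [[0,0,0],[0,0,0]],
    [[0,0,0],[0,0,0]],
    [[0,0,0],[0,0,0]],
    [[0,0,0],[0,0,0]],
    [[0,0,0],[0,0,0]],
    [[0,0,0],[0,0,0]],
    [[0,0,0],[0,0,0]]
  ],
  "claw": -0.1
}}

```text
clock: 44.17
tcp_pos: [491.2, -239.5, 32.2]
orientation: [-0.04, 0.999, 0.0, -0.0]
contact_force: [0.5, -0.1, 0.7]
opening: 0.452
gripper_force: 0.0
```

Request:
{"name": "move_arm", "arguments": {
  "rows": [
    [[0,0,-0.1],[0,0,0]],
    [[0,0,-0.3],[0,0,0]],
    [[0,0,-0.6],[0,0,0]],
    [[0,0,-0.9],[0,0,0]],
    [[0,0,-1],[0,0,0]]
  ]
}}

```text
clock: 44.58
tcp_pos: [493.2, -241.1, 136.9]
orientation: [-0.04, 0.999, -0.001, 0.003]
contact_force: [0.4, -0.2, -0.6]
opening: 0.449
gripper_force: 0.0
```

Request:
{"name": "move_arm", "arguments": {
  "rows": [
    [[0,0.3,-0.5],[0,0,0]],
    [[0,0.5,-0.9],[0,0,0]],
    [[0,0.5,-0.9],[0,0,0]],
    [[0,0.5,-0.9],[0,0,0]],
    [[0,0.5,-0.9],[0,0,0]],
    [[0,0.5,-0.9],[0,0,0]],
    [[0,0.5,-0.9],[0,0,0]]
  ]
}}

```text
clock: 45.17
tcp_pos: [486.2, -190.2, 220.9]
orientation: [-0.04, 0.999, 0.0, -0.001]
contact_force: [-0.6, 0.1, -0.1]
opening: 0.45
gripper_force: 0.0
```

Run:
```python
from h import *
np.set_printoptions(precision=1,suppress=True)
s=sense();im=camera("wrist");cv2.imwrite("pics/end.png",im[:,:,::-1]);C=wristcam(s)
h=cv2.cvtColor(im,cv2.COLOR_RGB2HSV)
# the spatula's wood is paler (lower saturation) than the tray's
for n,m in(("tray",brown(im)),("spat",cv2.inRange(h,(10,90,90),(25,150,255)))):
    for b in blobs(cv2.morphologyEx(m,cv2.MORPH_OPEN,np.ones((3,3))),600):
        q=cv2.approxPolyDP(cv2.convexHull(b),4,True)[:,0];print(n,cv2.contourArea(b))
        for v in q:
            l=[plane(C,v,z)[:2]-[484.8,-284.3] for z in(11,29)];a=np.radians(4.6);R=np.array([[np.cos(a),np.sin(a)],[-np.sin(a),np.cos(a)]]);print(v,*[R@x for x in l])
top=camera("top");old=cv2.imread("pics/top0.png")[:,:,::-1].copy();cv2.imwrite("pics/topend.png",top[:,:,::-1])
for nm,I in(("old",old),("new",top)):
    H=cv2.cvtColor(I,cv2.COLOR_RGB2HSV)
    for b in blobs(brown(I),3000): print(nm,"tray",cv2.boundingRect(b))
    for b in blobs(cv2.inRange(H,(105,120,30),(125,255,255)),150): print(nm,"blue",cv2.boundingRect(b))
```

```text
tray 21516.5
[235  58] [-96.1  79.8] [-93.9  80.6]
[237 253] [96.9 79.7] [88.6 80.5]
[124 253] [ 96.9 -39.9] [ 88.7 -32.7]
[ 79 200] [ 38.6 -80. ] [ 33.5 -70.6]
[60 58] [-96.1 -79.8] [-93.9 -70.4]
spat 4886.0
[174  75] [-81.4  23.3] [-80.1  27.2]
[220  76] [-80.6  65.8] [-79.2  67.3]
[222 142] [-19.9  66.3] [-21.9  67.8]
[210 240] [82.1 51.6] [74.7 53.9]
[192 235] [76.5 33. ] [69.4 36.3]
[177 138] [-23.8  22.9] [-25.5  26.8]
old tray (90, 207, 50, 93)
old tray (347, 194, 87, 98)
old blue (316, 64, 120, 93)
new blue (316, 64, 120, 93)
```

```bash
python3 -c "
from workcell import *
print(close_job())"
```

```text
the job is handed in; nothing more can be done
None
```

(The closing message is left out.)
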